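# Chock the row of sample jars under the bench shelf

### The job

One of the three amber sample jars has rolled away: lay it back on its side as the front jar of the row under the wire shelf, in line with the other two and with its lid at the same end. Then set the orange wedge on the bench in front of it, ramp towards the jars and at the middle of the jar, and press it in firmly until the whole row is tight against the rail at the back of the shelf, all jars still lying on the bench and none lifted by the ramp; let go and leave all as it is. Do not drop or throw the glass, do not lean on the shelf, and leave the other things on the bench where they stand.

Things in the scene. Friction and masses are not known exactly. Their poses are not given: they have to be found in the camera images.
- riser: Fixed stainless bench shelf. Origin on the bench under its middle; x to its back (away from the robot), y to its left. Wire shelf 193 to 207 mm above the bench over x = -79..+129, y = -197..+197 mm; 14 mm legs at x = -72 and +122, y = +-190 mm; its front is open. Stock up to 130 mm high stands on its ends. Too low for a hand pointing straight down: lean the tool back 25 to 45 degrees to reach in.
- rail (a point): Middle of the front face of the rail on the bench at the back of the shelf, the stop for the row: 34 mm high, 370 mm long along y, point 17 mm above the bench, 115 mm behind the shelf's origin. Axes as the shelf's.
- jar_a_center (a point): Amber glass jar with white lid on its side, in the row nearest the rail: cylinder 44 mm in diameter, 100 mm long over all (the last 18 mm is the lid, 41 mm in diameter), 0.25 kg, rolls freely. Point: its centre, on its axis at mid-length; y is its axis and points to the lid; x and z turn as it rolls. In the tight row it lies 22 mm in front of the rail's face.
- jar_b_center (a point): Second jar of the row, same make; the same point and axes. In the tight row its centre is 66 mm in front of the rail's face.
- jar_c_center (a point): The jar that rolled away, same make, lying on its side in the open on the robot's left; the same point and axes. It is to be the front jar of the row: in the tight row its centre is 110 mm in front of the rail's face.
- jar_a_lid (a point): Middle of the outer face of that jar's lid, 50 mm along its axis from its centre.
- jar_b_lid (a point): The same for the second jar.
- jar_c_lid (a point): The same for the jar that rolled away.
- chock_grip (a point): Orange hard rubber wedge (chock), 0.12 kg, lying flat in the open on the robot's right. Point: centre of its block, 17 mm above its underside. Block 32 mm long (x), 48 mm wide (y), 34 mm high, upright parallel sides to grip at y = +-24 mm. x points to the ramp. Touching a jar, both flat on the bench, the point is 55 mm from the jar's axis, measured level.
- chock_toe (a point): Toe of the wedge's ramp, at the underside: 44.5 mm along x from the block's centre. The ramp falls at 50 degrees from the block's top edge (x = +16 mm) to this line (the toe itself is blunt, 4 mm high, 3 mm short of it). Friction about 0.6 (varies). A loose row rolls at 1 to 2 N; at the rail the push rises sharply, and beyond about 5 N the ramp climbs under the jar and lifts it.
- jar_up: Bystander: clear glass jar with a blue lid standing upright under one end of the shelf, 48 mm in diameter, 100 mm high. Origin under its centre.
- beaker: Bystander: glass beaker under the other end of the shelf, 60 mm in diameter, 80 mm high. Origin under its centre.
- cork_ring: Bystander: cork flask ring, 90 mm in diameter, 28 mm high. Origin under its centre.
- wash_bottle: Bystander: white wash bottle with a red cap, 64 mm in diameter, 170 mm high. Origin under its centre.
- timer: Bystander: white bench timer, 66 x 72 x 20 mm, lying flat. Origin under its centre.
- tip_box: Bystander: blue pipette tip box with a clear lid, 122 x 87 x 64 mm. Origin under its centre.
- spatula: Bystander: steel lab spoon, 140 mm long, lying flat. Origin under its middle.
Things that resemble listed ones, but are neither listed nor needed, are in the scene too. Of the things that look like the part that bears chock_grip, take the one that is farthest to the robot's right at the start. Leave any green look-alike of the part that bears jar_b_center alone.

How it is judged:
By the outcome, as a careful person would: the job done as asked, in the order asked, and still so for the second after the job is handed in, with the robot touching nothing.
It also fails if it takes over 72 s, if anything falls off the work surface, if the arm or the gripper's body presses on something with over 40 N, if the wrist force passes 120 N, or if a joint passes its speed limit or range.

### The arm

A 6-joint arm with a two-finger parallel gripper is mounted at the origin on the work surface. World frame = base frame: x ahead of the robot, y to its left, z up, the work surface at z = 0. Lengths are in m, angles in rad, forces in N, time in s.
With the tool pointing down it reaches from about 0.35 to 0.875 m from the base axis. Payload 4.2 kg.
Tool frame: the origin (TCP) lies between the finger pads; the fingertips stand env.tcp_to_tips ahead of it and the grasp point (between the pads) lies 5 mm behind it (env.tcp_to_tips is the distance from the TCP to the fingertips, in m); z points along the fingers, y is the line along which they close (so a half turn about z gives the same grasp; the last joint's range is limited). The gripper opens to 87 mm and grips with 3 to 60 N. Pads are 19 mm wide; open, the fingers measure 117 mm over their backs; the gripper's body (75 mm by 190 mm) begins 51 mm behind the grasp point.
Start: joints at [1.407, 0.385, 0.008, 0, -1.194, -0.259], TCP at [0.256, 0.57, 0.216] pointing down, gripper open.
Joint ranges: [-3.14, 3.14], [-1.21, 2.06], [-1.07, 1.41], [-3.16, 2.05], [-2.99, -0.16], [-3.1, 3.1]. Speed limits (rad/s): [2.79, 2.79, 3.14, 3.14, 3.14, 3.14].

### API

Orientations are given as a rotation vector (axis times angle).
In Python, from bench import env gives the robot as it stands.
- The arm moves only by the tool step_arm, never from a script. Its argument "steps" is a list of rows, each a list of 6 numbers: the shift along the tool's x, y, z in m, then the turn, a rotation vector about the tool's x, y, z in degrees. A call has 1 to 8 rows; each row is the pose to reach, as a shift and turn from the pose commanded when the call began, along the tool's axes at that moment; what a row does not reach only later rows make up. A row lasts 1/12 s, in which the tool goes at most 41.7 mm and 7.16 degrees, less where a joint would pass 70% of its speed; a pose out of reach is approached as far as the arm can. A call with a gripper value outside its range is refused whole. "grip" is the opening, from 0 (shut) to 1 (fully open), set as the call begins (left out, the last holds). The fingers move at their own pace and stop on an object; the grip force is fixed at half the most. Time passes only in rows, so rows that repeat a pose let the fingers close. It gives the time, the measured TCP pose, the force, the opening and the grip force at its end, in the units of the state.
- env.state(): the state, without advancing time (a new reading comes with each control period).
- env.camera(name): name is "side" or "top" or "wrist"; returns a dict with "frame" (400x640x3 uint8, red, green, blue), "fx", "fy", "cx", "cy" (pixels), "view" (4x4, takes a point from world to camera coordinates). Camera axes: x right, y down, z forward; pixel columns grow to the right and rows downward; lengths in m; the calibration is good to about 2 mm. A picture is of the moment at which its call begins. There is no depth.
- env.close_job(): hands the job in; it is judged then, once.
Trained networks look in the newest picture that a camera, given by its name, has taken for a name from the list of things; names that differ only in an ending like _2 or _b are one class to them, and where a whole thing is asked for, a point or a joint stands for the part that bears it (a point fixed in the world has none). Each returns a list of dicts, best first, with "confidence" (0 to 1); they miss things now and then, are a little off and sometimes report something else, mostly with a low value. They report only what shows in the picture. A call takes as long as a camera call. They do not tell look-alikes from the thing itself.
- env.spot_in(camera, target): "xyz" ([x, y, z] in m, in world coordinates, good to about 4 mm: the middle of the surface that is visible of it).
- env.silhouettes(camera, target): "region" (400x640 bool, what is visible of it).
The state is a dict: "time": time; "joint_pos": joint angles; "joint_velocities": joint speeds; "tau": joint torques, N m; "tool_pos": TCP position; "ee_rot": TCP orientation; "wrist_force": force on the tool from outside, world axes, zero at the start; "ft_torque": the same for the moment, N m; "grip_width": opening from 0.0 (shut) to 1.0 (fully open); "gripper_force": force on a finger pad.
Only numpy, scipy, OpenCV 4.12 (cv2) and the standard library are available. Lean on these libraries where they do the work, as an engineer would, in place of code of your own. Each camera call takes 0.05 s, during which the arm holds its last target. There are 200 camera calls.

## Working session

There is one attempt and no reset: what is moved stays moved. The work goes in short steps, Python scripts to look and compute and a tool call to move; the robot and the scene stay as the last step left them, time stands still between calls to the robot, and variables do not carry over. Pictures are saved under pics/ and viewed, at most 10 in all, crops included, and the job is handed in when it is done.

Besides the shell and the picture viewer there is one more tool, called after ">>>" by a JSON object that holds its "name" and its "arguments", one argument or row to a line. step_arm: Moves the arm, as the interface text tells. Its arguments: {"type":"object","properties":{"steps":{"type":"array"},"grip":{"type":"number"}},"required":["steps"]}

```bash
mkdir -p pics; ls; cat > h.py <<'E'
import numpy as np, cv2
from bench import env
from scipy.spatial.transform import Rotation as R
def save(cam,fn):
    c=env.camera(cam); cv2.imwrite('pics/'+fn,cv2.cvtColor(c['frame'],cv2.COLOR_RGB2BGR)); return c
def ray(c,u,v,z):
    V=np.array(c['view']); Rm=V[:3,:3]; t=V[:3,3]; o=-Rm.T@t
    d=Rm.T@np.array([(u-c['cx'])/c['fx'],(v-c['cy'])/c['fy'],1]); return o+d*(z-o[2])/d[2]
def proj(c,p):
    V=np.array(c['view']); q=V[:3,:3]@np.array(p)+V[:3,3]; return np.array([c['fx']*q[0]/q[2]+c['cx'],c['fy']*q[1]/q[2]+c['cy']])
E
python3 - <<'E'
from h import *
for cam in ('top','side'):
    c=save(cam,cam+'0.png')
    print(cam,np.round(-np.array(c['view'])[:3,:3].T@np.array(c['view'])[:3,3],2), np.round(np.array(c['view'])[:3,:3],2).tolist(),c['fx'])
    for t in ['riser','rail','jar_a_center','jar_a_lid','chock_grip','chock_toe','jar_up','beaker','cork_ring','wash_bottle','timer','tip_box','spatula']:
        for r in env.spot_in(cam,t): print(t,np.round(r['xyz'],3),round(r['confidence'],2),np.round(proj(c,r['xyz'])))
s=env.state();print(s['tool_pos'],s['ee_rot'],env.tcp_to_tips,s['time'])
E
```

```text
pics
top [0.41 0.01 1.17] [[-0.02, -1.0, -0.01], [-0.99, 0.02, -0.12], [0.12, 0.01, -0.99]] 403.49833081864
riser [ 0.668 -0.046  0.207] 0.67 [347. 139.]
riser [ 0.715 -0.039  0.04 ] 0.61 [341. 139.]
riser [0.369 0.331 0.042] 0.5 [211. 263.]
rail [ 0.666 -0.045  0.209] 0.88 [347. 140.]
jar_a_center [ 0.717 -0.039  0.042] 0.97 [341. 138.]
jar_a_lid [ 0.715 -0.04   0.04 ] 0.6 [341. 139.]
chock_grip [ 0.417 -0.282  0.034] 0.78 [431. 242.]
chock_grip [0.346 0.029 0.033] 0.71 [320. 270.]
chock_grip [ 0.323 -0.147  0.034] 0.62 [383. 277.]
chock_grip [0.372 0.332 0.042] 0.2 [210. 262.]
chock_toe [ 0.416 -0.281  0.029] 0.94 [430. 242.]
chock_toe [ 0.323 -0.145  0.036] 0.73 [383. 277.]
chock_toe [0.346 0.028 0.031] 0.64 [320. 269.]
jar_up [ 0.693 -0.166  0.104] 0.7 [389. 139.]
beaker [0.717 0.096 0.042] 0.96 [294. 139.]
cork_ring [0.524 0.438 0.029] 0.77 [175. 209.]
wash_bottle [0.641 0.415 0.115] 0.95 [173. 162.]
timer [ 0.56  -0.452  0.019] 0.76 [486. 191.]
timer [0.639 0.416 0.11 ] 0.17 [173. 163.]
timer [ 0.666 -0.045  0.205] 0.15 [347. 140.]
tip_box [ 0.672 -0.398  0.064] 0.63 [471. 149.
[... 843 characters left out ...]
er [0.711 0.106 0.042] 0.73 [362. 158.]
cork_ring [0.529 0.43  0.031] 0.69 [297.  81.]
cork_ring [ 0.659 -0.032  0.04 ] 0.42 [352. 200.]
cork_ring [0.642 0.417 0.105] 0.21 [330.  69.]
wash_bottle [0.64  0.417 0.101] 0.89 [330.  69.]
timer [ 0.564 -0.458  0.02 ] 0.7 [339. 342.]
timer [0.367 0.324 0.037] 0.65 [254. 111.]
tip_box [ 0.676 -0.404  0.063] 0.79 [376. 318.]
tip_box [ 0.694 -0.178  0.102] 0.64 [372. 239.]
tip_box [0.37  0.323 0.037] 0.29 [254. 111.]
spatula [ 0.448 -0.44   0.011] 0.86 [299. 340.]
spatula [ 0.674 -0.404  0.064] 0.59 [375. 318.]
spatula [ 0.414 -0.285  0.032] 0.37 [283. 288.]
[0.25639241 0.56996509 0.21563523] [ 3.07162561e+00 -6.59229005e-01 -6.97361589e-05] 0.014 1.4
```

```bash
python3 - <<'E'
import cv2
a=cv2.imread('pics/top0.png')[90:310,150:510]; cv2.imwrite('pics/top0c.png',cv2.resize(a,None,fx=2.2,fy=2.2,interpolation=cv2.INTER_CUBIC))
a=cv2.imread('pics/side0.png')[50:360,225:425]; cv2.imwrite('pics/side0c.png',cv2.resize(a,None,fx=1.9,fy=1.9,interpolation=cv2.INTER_CUBIC))
E
```

```text
(no output)
```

View pics/top0c.png

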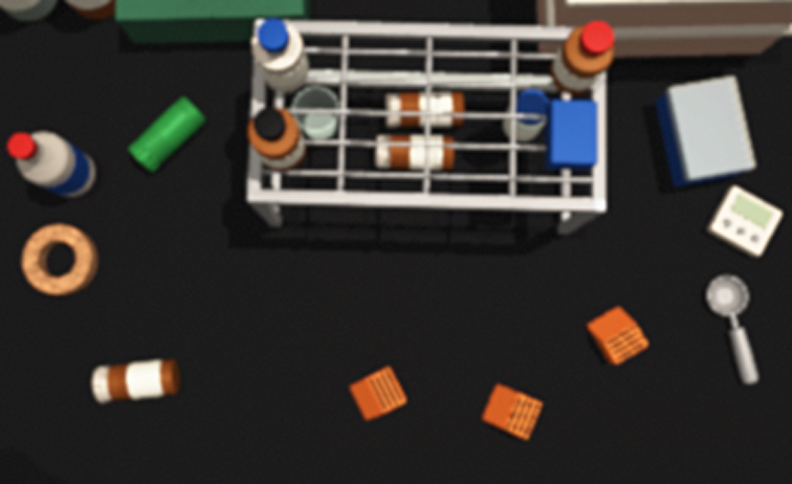

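View pics/side0c.png

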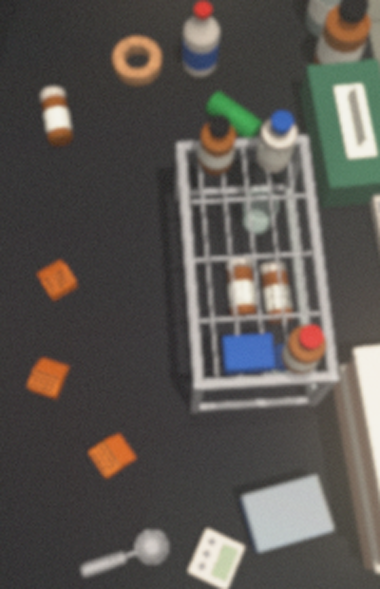

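The top view (crop scale 2.2) shows:
- Two amber jars are under the shelf at about (425,108) and (415,152), with lids to the left (+y).
- Jar c is at (135,380), also lid left.
- There are three orange wedges. The rightmost is at (617,335).

The side view agrees. Next I'll measure angles from the masks.

```bash
python3 - <<'E'
from h import *
for cam in ('top','side'):
    c=env.camera(cam)
    for t in ['jar_a_center','chock_grip','riser','jar_up','beaker']:
        for r in env.silhouettes(cam,t):
            m=r['region'].astype(np.uint8); ys,xs=np.nonzero(m)
            if len(xs)<20: continue
            z={'riser':.207,'jar_up':.1,'beaker':.08}.get(t,.03)
            (cx,cy),(w,h),a=cv2.minAreaRect(np.c_[xs,ys].astype(np.float32))
            b=cv2.boxPoints(((cx,cy),(w,h),a))
            P=np.array([ray(c,u,v,z)[:2] for u,v in b])
            e=[P[1]-P[0],P[2]-P[1]]; L=[np.linalg.norm(q) for q in e]; l=e[int(np.argmax(L))]
            print(cam,t,round(r['confidence'],2),len(xs),np.round([cx,cy]),'ctr',np.round(P.mean(0),3),'LxW',np.round(sorted(L),3),'ang of long',np.round(np.degrees(np.arctan2(l[1],l[0]))%180,1))
            if t=='riser': print(np.round(P,3).tolist())
    f=cv2.cvtColor(c['frame'],cv2.COLOR_RGB2BGR)
    if cam=='top':
        A=cv2.resize(f[90:195,255:435],None,fx=4.2,fy=4.2,interpolation=cv2.INTER_CUBIC)
        B=cv2.resize(f[222:262,411:451],None,fx=4,fy=4,interpolation=cv2.INTER_CUBIC)
        D=cv2.resize(f[250:290,300:340],None,fx=4,fy=4,interpolation=cv2.INTER_CUBIC)
    else:
        C=cv2.resize(f[268:308,265:305],None,fx=4,fy=4,interpolation=cv2.INTER_CUBIC)
        E=cv2.resize(f[91:131,234:274],None,fx=4,fy=4,interpolation=cv2.INTER_CUBIC)
row=np.hstack([B,C,D,E]); out=np.zeros((A.shape[0]+160,A.shape[1],3),np.uint8); out[:A.shape[0]]=A; out[A.shape[0]:,:640]=row
cv2.imwrite('pics/m1.png',out)
E
```

```text
top jar_a_center 0.71 361 [343. 139.] ctr [ 0.717 -0.045] LxW [0.042 0.099] ang of long 88.8
top jar_a_center 0.56 399 [430. 242.] ctr [ 0.417 -0.281] LxW [0.053 0.061] ang of long 28.6
top chock_grip 0.81 336 [321. 268.] ctr [0.348 0.025] LxW [0.047 0.055] ang of long 115.4
top chock_grip 0.69 396 [383. 277.] ctr [ 0.323 -0.145] LxW [0.048 0.064] ang of long 62.5
top chock_grip 0.65 391 [430. 242.] ctr [ 0.416 -0.283] LxW [0.054 0.059] ang of long 28.5
top riser 0.8 7650 [345. 147.] ctr [ 0.651 -0.04 ] LxW [0.244 0.406] ang of long 87.4
[[0.538, 0.163], [0.781, 0.157], [0.763, -0.248], [0.521, -0.231]]
top riser 0.53 396 [338. 159.] ctr [ 0.619 -0.022] LxW [0.035 0.078] ang of long 88.9
[[0.637, 0.017], [0.636, -0.061], [0.601, -0.06], [0.603, 0.017]]
top jar_up 0.5 301 [389. 142.] ctr [ 0.687 -0.166] LxW [0.043 0.069] ang of long 147.9
top beaker 0.71 411 [293. 141.] ctr [0.701 0.097] LxW [0.056 0.068] ang of long 179.3
top beaker 0.46 607 [488. 190.] ctr [ 0.553 -0.431] LxW [0.067 0.07 ] ang of long 58.8
top beaker 0.27 443 [338. 159.] ctr [ 0.647 -0.027] LxW [0.039 0.094] ang of long 88.9
side jar_a_center 0.68 388 [370. 203.] ctr [ 0.715 -0.045] LxW [0.046 0.11 ] ang of long 90.8
side chock_grip 0.79 308 [283. 289.] ctr [ 0.414 -0.287] LxW [0.052 0.056] ang of long 29.5
side chock_grip 0.77 309 [249. 248.] ctr [ 0.321 -0.15 ] LxW [0.054 0.06 ] ang of long 64.8
side chock_grip 0.61 249 [255. 196.] ctr [0.349 0.017] LxW [0.049 0.056] ang of long 114.8
side riser 0.92 5786 [358. 187.] ctr [ 0.662 -0.036] LxW [0.241 0.477] ang of long 84.2
[[0.559, 0.204], [0.799, 0.198], [0.751, -0.277], [0.538, -0.269]]
side beaker 0.6 323 [361. 161.] ctr [0.701 0.083] LxW [0.056 0.082] ang of long 75.6
```

View pics/m1.png

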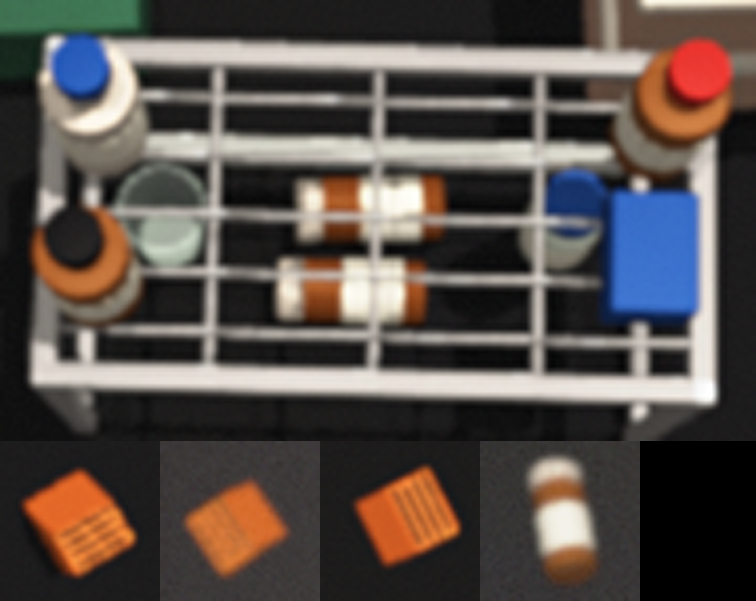

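```bash
python3 - <<'E'
from h import *
from scipy.optimize import minimize
c=env.camera('top')
q=lambda u,v:(255+u/4.2-.38,90+v/4.2-.38)
def seg(n,a,b,z):
    p,r=ray(c,*q(*a),z)[:2],ray(c,*q(*b),z)[:2]; d=p-r
    print(n,np.round(p,4),np.round(r,4),'mid',np.round((p+r)/2,4),'len',round(np.linalg.norm(d),4),'ang',round(np.degrees(np.arctan2(d[1],d[0])),1))
seg('front bottom',(32,384),(714,403),.193); seg('front top',(32,370),(714,380),.207)
seg('back top',(47,38),(640,52),.207); seg('left top',(47,38),(32,370),.207)
seg('rail front-top?',(140,155),(615,164),.034); seg('rail top',(140,137),(615,146),.034)
seg('A',(296,209),(446,209),.022); seg('B',(276,289),(428,292),.022)
th=np.linspace(0,2*np.pi,24)
jar=np.array([[22*np.cos(a),y,22*np.sin(a)+22] for a in th for y in (-50,32)]+[[20.5*np.cos(a),y,20.5*np.sin(a)+22] for a in th for y in (32,50)])/1e3
ch=np.array([[x,y,z] for y in(-24,24) for x,z in((-16,0),(-16,34),(16,34),(41.5,4),(41.5,0))])/1e3
def fit(model,p0,regs):
    def cost(p):
        Rz=R.from_euler('z',p[2]).as_matrix(); s=0
        for c,m in regs:
            h=cv2.convexHull(np.array([proj(c,Rz@v+[p[0],p[1],0]) for v in model],np.float32))
            im=np.zeros((1600,2560),np.uint8); cv2.fillConvexPoly(im,np.round(h*4+1.5).astype(np.int32),1)
            M=cv2.resize(m.astype(np.uint8),None,fx=4,fy=4,interpolation=cv2.INTER_NEAREST)
            s+=1-(im&M).sum()/(im|M).sum()
        return s
    r=minimize(cost,p0,method='Nelder-Mead',options=dict(initial_simplex=np.array(p0)+np.array([[0,0,0],[.01,0,0],[0,.01,0],[0,0,.15]]),maxiter=80))
    return np.round(r.x,4),np.degrees(r.x[2]),r.fun/len(regs)
cams={k:env.camera(k) for k in('top','side')}
def best(t,xy):
    o=[]
    for k in cams:
        for r in env.silhouettes(k,t):
            ys,xs=np.nonzero(r['region'])
            if len(xs)<50: continue
            if np.linalg.norm(ray(cams[k],xs.mean(),ys.mean(),.025)[:2]-xy)<.04: o.append((cams[k],r['region'],k));break
    return o
for t,xy,mod,yaw in(('chock_grip',(.416,-.283),ch,np.radians(-151)),('jar_c_center',(.37,.328),jar,.1),('jar_a_center',(.717,-.043),jar,0.),('jar_b_center',(.66,-.03),jar,0.)):
    o=best(t,np.array(xy))
    for e in o: print(t,e[2],fit(mod,[*xy,yaw],[e[:2]]))
# colour mask for jar c
for k,c in cams.items():
    u,v=proj(c,[.37,.33,.02]).astype(int); f=c['frame'].astype(int); m=np.zeros((400,640),bool)
    w=f[v-25:v+25,u-28:u+28].max(2)>75; m[v-25:v+25,u-28:u+28]=w
    print('jar_c colour',k,m.sum(),fit(jar,[.37,.328,.1],[(c,m)]))
E
```

```text
front bottom [0.5708 0.1646] [ 0.5521 -0.2325] mid [ 0.5614 -0.0339] len 0.3975 ang 87.3
front top [0.5766 0.1624] [ 0.5633 -0.2295] mid [ 0.5699 -0.0335] len 0.3922 ang 88.1
back top [0.7751 0.1535] [ 0.7592 -0.1954] mid [ 0.7671 -0.0209] len 0.3492 ang 87.4
left top [0.7751 0.1535] [0.5766 0.1624] mid [0.6758 0.158 ] len 0.1987 ang -2.6
rail front-top? [0.7563 0.1143] [ 0.7433 -0.2126] mid [ 0.7498 -0.0492] len 0.3271 ang 87.7
rail top [0.7691 0.1142] [ 0.756  -0.2131] mid [ 0.7625 -0.0495] len 0.3275 ang 87.7
A [0.7192 0.0072] [ 0.7171 -0.0968] mid [ 0.7182 -0.0448] len 0.104 ang 88.9
B [0.6629 0.0221] [ 0.6587 -0.0827] mid [ 0.6608 -0.0303] len 0.1049 ang 87.7
chock_grip top (array([ 0.4274, -0.2797, -2.576 ]), np.float64(-147.59675292433678), np.float64(0.12794718641936498))
chock_grip side (array([ 0.4247, -0.278 , -2.6384]), np.float64(-151.1712858856898), np.float64(0.21995464852607705))
jar_c_center top (array([0.3696, 0.3343, 0.0898]), np.float64(5.1441336142873935), np.float64(0.08415741675075683))
jar_c_center side (array([0.3686, 0.3326, 0.0545]), np.float64(3.120698996458736), np.float64(0.07149591451917037))
jar_a_center top (array([ 0.7188, -0.0442, -0.0201]), np.float64(-1.1543518112242084), np.float64(0.1892495883321571))
jar_a_center side (array([ 0.7163, -0.0315, -0.0157]), np.float64(-0.900220146863533), np.float64(0.22433936022253131))
jar_b_center top (array([ 0.6598, -0.0286, -0.02  ]), np.float64(-1.145810025206395), np.float64(0.3379494937740021))
jar_b_center side (array([ 0.6586, -0.0282, -0.0362]), np.float64(-2.0763954593366307), np.float64(0.12003858875413453))
jar_c colour top 614 (array([0.3699, 0.3379, 0.0936]), np.float64(5.361821206575835), np.float64(0.09552354249250705))
jar_c colour side 450 (array([0.3686, 0.3374, 0.0792]), np.float64(4.536584305515359), np.float64(0.13017014801493987))
```

```bash
cat >> h.py <<'E'
def Rt(psi,tilt=0,gam=-2.4):
    "closing direction yaw psi (deg); tilt leans the tool back, fingers towards yaw gam"
    t,g,p=np.radians([tilt,gam,psi]); z=np.array([np.sin(t)*np.cos(g),np.sin(t)*np.sin(g),-np.cos(t)])
    y=np.array([np.cos(p),np.sin(p),0]); y-=z*(y@z); y/=np.linalg.norm(y)
    return np.c_[np.cross(y,z),y,z]
def delta(targets,cur=None):
    s=env.state(); p,Rc=(np.array(s['tool_pos']),R.from_rotvec(s['ee_rot']).as_matrix()) if cur is None else cur
    for pt,Rn in targets:
        w=np.degrees(R.from_matrix(Rc.T@Rn).as_rotvec()); d=Rc.T@(np.array(pt)-p)
        print(np.round(d,4).tolist(),np.round(w,2).tolist(),'rows',round(max(np.linalg.norm(d)/.0417,np.linalg.norm(w)/7.16),1))
E
python3 - <<'E'
from h import *
delta([((.3695,.334,.12),Rt(-175.5)),((.3695,.334,.018),Rt(-175.5))])
c=save('wrist','w1.png'); print(np.round(R.from_rotvec(env.state()['ee_rot']).as_matrix(),2).tolist())
E
```

```text
[0.2, 0.1688, 0.0957] [0.0, 0.0, 61.27] rows 8.6
[0.2, 0.1688, 0.1977] [0.0, 0.0, 61.27] rows 8.6
[[0.91, -0.41, 0.0], [-0.41, -0.91, 0.0], [0.0, -0.0, -1.0]]
```

>>> {"name": "step_arm", "arguments": {
  "steps": [
    [0.2,0.1688,0.0957,0,0,61.27],
    [0.2,0.1688,0.0957,0,0,61.27],
    [0.2,0.1688,0.0957,0,0,61.27],
    [0.2,0.1688,0.0957,0,0,61.27],
    [0.2,0.1688,0.0957,0,0,61.27],
    [0.2,0.1688,0.0957,0,0,61.27],
    [0.2,0.1688,0.0957,0,0,61.27],
    [0.2,0.1688,0.0957,0,0,61.27]
  ],
  "grip": 1
}}

```text
time: 3.27
tool_pos: [0.3692, 0.3282, 0.1178]
ee_rot: [2.363, -2.06, 0.001]
wrist_force: [-0.5, 0.1, -0.9]
grip_width: 0.999
gripper_force: 0.0
```

```bash
python3 - <<'E'
from h import *
c=save('wrist','w2.png')
print(env.state()['time'],[(np.round(r['xyz'],3),r['confidence']) for r in env.spot_in('wrist','jar_c_center')],[(np.round(r['xyz'],3),r['confidence']) for r in env.spot_in('wrist','jar_c_lid')])
for r in env.silhouettes('wrist','jar_c_center')[:1]:
    ys,xs=np.nonzero(r['region']);(cx,cy),wh,a=cv2.minAreaRect(np.c_[xs,ys].astype(np.float32))
    b=cv2.boxPoints(((cx,cy),wh,a)); P=np.array([ray(c,u,v,.022)[:2] for u,v in b]); print(cx,cy,np.round(P,4).tolist(),P.mean(0))
delta([((.3695,.334,.018),Rt(-175.5))])
E
```

```text
3.3167 [(array([0.372, 0.325, 0.038]), 0.59)] [(array([0.372, 0.327, 0.039]), 0.84)]
323.0299072265625 206.71826171875 [[0.387, 0.3936], [0.3963, 0.2824], [0.3531, 0.2777], [0.3387, 0.3887]] [0.36879192 0.33562292]
[0.0008, 0.0007, 0.1025] [-0.06, 0.06, 4.18] rows 2.5
```

View pics/w2.png

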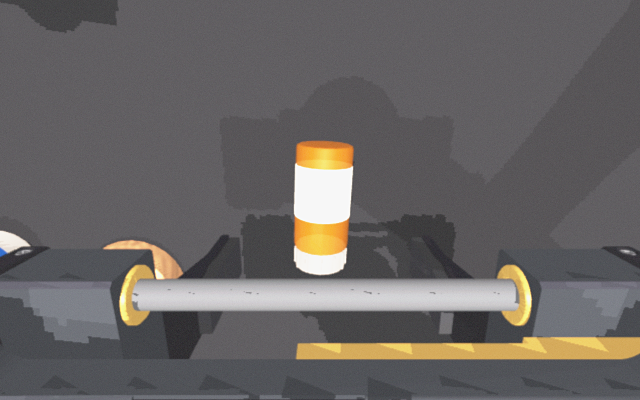

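The wrist view shows jar c centred between the fingers, with its lid at the near end (+y) and its axis along image columns 295–352. I'll descend and grip.

>>> {"name": "step_arm", "arguments": {
  "steps": [
    [0.001,0.0007,0.04,0,0,4],
    [0.001,0.0007,0.07,0,0,4],
    [0.001,0.0007,0.09,0,0,4],
    [0.001,0.0007,0.1015,0,0,4],
    [0.001,0.0007,0.1015,0,0,4],
    [0.001,0.0007,0.1015,0,0,4]
  ]
}}

```text
time: 3.97
tool_pos: [0.3689, 0.334, 0.0184]
ee_rot: [2.31, -2.129, 0.0]
wrist_force: [-0.6, -0.4, 0.3]
grip_width: 0.999
gripper_force: 0.0
```

>>> {"name": "step_arm", "arguments": {
  "steps": [
    [0,0,0,0,0,0],
    [0,0,0,0,0,0],
    [0,0,0,0,0,0],
    [0,0,0,0,0,0],
    [0,0,0,0,0,0],
    [0,0,0,0,0,0]
  ],
  "grip": 0.3
}}

```text
time: 4.47
tool_pos: [0.3691, 0.333, 0.0188]
ee_rot: [-2.306, 2.132, 0.0]
wrist_force: [0.2, -0.5, 0.4]
grip_width: 0.629
gripper_force: 0.0
```

>>> {"name": "step_arm", "arguments": {
  "steps": [
    [0,0,0,0,0,0],
    [0,0,0,0,0,0],
    [0,0,0,0,0,0],
    [0,0,0,0,0,0],
    [0,0,0,0,0,0],
    [0,0,0,0,0,0]
  ]
}}

```text
time: 4.97
tool_pos: [0.3693, 0.3331, 0.0187]
ee_rot: [-2.306, 2.132, -0.0]
wrist_force: [1.3, 0.2, 0.9]
grip_width: 0.483
gripper_force: 29.8
```

>>> {"name": "step_arm", "arguments": {
  "steps": [
    [0,0,-0.015,0,0,0],
    [0,0,-0.03,0,0,0],
    [0,0,-0.055,0,0,0],
    [0,0,-0.08,0,0,0],
    [0,0,-0.08,0,0,0],
    [0,0,-0.08,0,0,0]
  ]
}}

```text
time: 5.47
tool_pos: [0.3686, 0.3329, 0.0987]
ee_rot: [-2.305, 2.133, 0.002]
wrist_force: [-0.8, -0.9, -3.0]
grip_width: 0.48
gripper_force: 29.4
```

```bash
python3 - <<'E'
from h import *
c=save('wrist','w3.png'); save('side','s3.png'); s=env.state(); print(s['wrist_force'],s['gripper_force'],s['grip_width'],s['joint_pos'])
for r in env.silhouettes('wrist','jar_c_center')[:1]:
    ys,xs=np.nonzero(r['region']);(cx,cy),wh,a=cv2.minAreaRect(np.c_[xs,ys].astype(np.float32))
    print('box',cx,cy,wh,a,ys.min(),ys.max())
    for v in (ys.min(),ys.max()): print(v,ray(c,320,v,s['tool_pos'][2]+.003))
delta([((.45,-.0277,.095),Rt(-182.4)),((.45,-.0277,.0195),Rt(-182.4))])
E
```

```text
[-0.40282594  0.22585732 -2.80578471] 29.423547685146332 0.476522745111121 [ 1.06138501  0.29537457 -0.46492524 -0.0014169  -0.81425405 -0.98320039]
box 324.5 248.0 (190.0, 89.0) 90.0 153 343
153 [0.37460691 0.27977214 0.09983356]
343 [0.36669872 0.38860668 0.09983356]
[0.3644, -0.0541, 0.0026] [0.16, -0.19, 6.84] rows 8.8
[0.3642, -0.0543, 0.0781] [0.16, -0.19, 6.84] rows 9.0
```

View pics/w3.png

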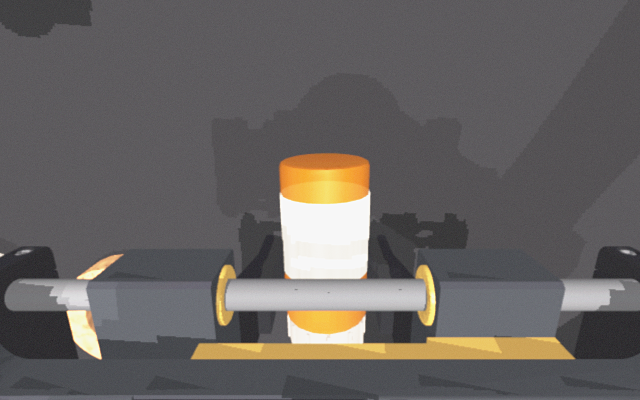

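The jar is held level, with about 2.5 N of weight and its lid still at the +y end. I'll carry it across.

>>> {"name": "step_arm", "arguments": {
  "steps": [
    [0.03,-0.0045,0.0,0,0,1],
    [0.07,-0.0105,0.0,0,0,2],
    [0.11,-0.0165,0.0,0,0,3],
    [0.15,-0.022,0.0,0,0,4],
    [0.19,-0.028,0.001,0,0,5],
    [0.23,-0.034,0.001,0,0,6],
    [0.27,-0.04,0.002,0,0,6.8],
    [0.3,-0.0445,0.002,0,0,6.8]
  ]
}}

```text
time: 6.28
tool_pos: [0.4353, 0.0342, 0.0949]
ee_rot: [2.171, -2.265, -0.003]
wrist_force: [1.4, -0.2, -2.9]
grip_width: 0.483
gripper_force: 29.4
```

```bash
python3 - <<'E'
from h import *
delta([((.45,-.0277,.095),Rt(-182.4)),((.45,-.0277,.0205),Rt(-182.4))])
E
```

```text
[0.0612, -0.0173, -0.0001] [0.22, -0.1, -0.03] rows 1.5
[0.0611, -0.0176, 0.0744] [0.22, -0.1, -0.03] rows 2.3
```

>>> {"name": "step_arm", "arguments": {
  "steps": [
    [0.03,-0.009,0.0,0,0,0],
    [0.0612,-0.0174,0.0,0,0,0],
    [0.0612,-0.0174,0.02,0,0,0],
    [0.0612,-0.0174,0.04,0,0,0],
    [0.0612,-0.0174,0.055,0,0,0],
    [0.0612,-0.0174,0.066,0,0,0],
    [0.0612,-0.0174,0.073,0,0,0],
    [0.0612,-0.0174,0.073,0,0,0]
  ]
}}

```text
time: 6.95
tool_pos: [0.4497, -0.0252, 0.0212]
ee_rot: [2.172, -2.263, -0.005]
wrist_force: [0.1, -0.9, -3.1]
grip_width: 0.479
gripper_force: 29.4
```

>>> {"name": "step_arm", "arguments": {
  "steps": [
    [0,0,0.001,0,0,0],
    [0,0,0.002,0,0,0],
    [0,0,0.0025,0,0,0],
    [0,0,0.0025,0,0,0]
  ]
}}

```text
time: 7.28
tool_pos: [0.4521, -0.0244, 0.0214]
ee_rot: [-2.176, 2.265, -0.001]
wrist_force: [-0.4, 0.8, -2.9]
grip_width: 0.478
gripper_force: 29.4
```

>>> {"name": "step_arm", "arguments": {
  "steps": [
    [0,0,0.0005,0,0,0],
    [0,0,0.001,0,0,0],
    [0,0,0.001,0,0,0]
  ]
}}

```text
time: 7.53
tool_pos: [0.4518, -0.0245, 0.0201]
ee_rot: [-2.176, 2.266, -0.0]
wrist_force: [0.1, 0.6, -3.0]
grip_width: 0.484
gripper_force: 29.4
```

>>> {"name": "step_arm", "arguments": {
  "steps": [
    [0,0,0.0005,0,0,0],
    [0,0,0.001,0,0,0],
    [0,0,0.001,0,0,0]
  ]
}}

```text
time: 7.78
tool_pos: [0.4516, -0.0246, 0.0189]
ee_rot: [2.176, -2.266, -0.0]
wrist_force: [-0.8, 0.1, -3.0]
grip_width: 0.484
gripper_force: 29.4
```

>>> {"name": "step_arm", "arguments": {
  "steps": [
    [0,0,0.0005,0,0,0],
    [0,0,0.001,0,0,0],
    [0,0,0.001,0,0,0]
  ]
}}

```text
time: 8.03
tool_pos: [0.4517, -0.0246, 0.0186]
ee_rot: [2.176, -2.265, 0.0]
wrist_force: [-1.5, 0.2, 4.9]
grip_width: 0.484
gripper_force: 30.0
```

```bash
python3 - <<'E'
from h import *
s=env.state(); print(s['wrist_force'],s['tool_pos'],s['joint_pos'])
E
```

```text
[-1.53746919  0.24079639  4.93384768] [ 0.45172651 -0.02464351  0.01859803] [ 3.06699987e-01  3.60146114e-01 -6.50497005e-01  4.57712517e-04
 -5.60285717e-01 -3.47199979e-01]
```

>>> {"name": "step_arm", "arguments": {
  "steps": [
    [0,0,-0.0005,0,0,0],
    [0,0,-0.0005,0,0,0],
    [0,0,-0.0005,0,0,0]
  ],
  "grip": 0.65
}}

```text
time: 8.28
tool_pos: [0.4523, -0.0245, 0.0187]
ee_rot: [-2.176, 2.265, -0.001]
wrist_force: [-0.1, 0.4, -0.8]
grip_width: 0.613
gripper_force: 0.0
```

>>> {"name": "step_arm", "arguments": {
  "steps": [
    [0,0,0,0,0,0],
    [0,0,0,0,0,0],
    [0,0,-0.02,0,0,0],
    [0,0,-0.05,0,0,0],
    [0,0,-0.09,0,0,0],
    [0,0,-0.13,0,0,0],
    [0,0,-0.13,0,0,0]
  ]
}}

```text
time: 8.87
tool_pos: [0.4571, -0.0238, 0.1561]
ee_rot: [-2.169, 2.254, -0.015]
wrist_force: [0.6, 0.3, -0.1]
grip_width: 0.651
gripper_force: 0.0
```

```bash
python3 - <<'E'
from h import *
s=env.state(); print(s['tool_pos'],s['grip_width'])
c=save('wrist','w4.png')
for r in env.silhouettes('wrist','jar_c_center')[:1]:
    ys,xs=np.nonzero(r['region']);(cx,cy),wh,a=cv2.minAreaRect(np.c_[xs,ys].astype(np.float32))
    b=cv2.boxPoints(((cx,cy),wh,a)); P=np.array([ray(c,u,v,.022)[:2] for u,v in b]); print(np.round(P,4).tolist(),P.mean(0))
delta([((.40,-.0226,.14),Rt(-92.4,30)),((.395,-.0226,.08),Rt(-92.4,30)),((.4047,-.0226,.0281),Rt(-92.4,30))])
E
```

```text
[ 0.45707929 -0.02381129  0.15613448] 0.6506664496949056
[[0.4706, -0.0779], [0.4278, -0.0763], [0.4291, 0.0335], [0.4764, 0.032]] [ 0.45098567 -0.02215917]
[0.0006, 0.0528, 0.0099] [23.21, 23.4, -87.75] rows 13.1
[0.0009, 0.058, 0.0699] [23.21, 23.4, -87.75] rows 13.1
[0.0006, 0.0486, 0.1218] [23.21, 23.4, -87.75] rows 13.1
```

>>> {"name": "step_arm", "arguments": {
  "steps": [
    [0.0006,0.0528,0.0099,23.2,23.4,-87.7],
    [0.0006,0.0528,0.0099,23.2,23.4,-87.7],
    [0.0006,0.0528,0.0099,23.2,23.4,-87.7],
    [0.0006,0.0528,0.0099,23.2,23.4,-87.7],
    [0.0006,0.0528,0.0099,23.2,23.4,-87.7],
    [0.0006,0.0528,0.0099,23.2,23.4,-87.7],
    [0.0006,0.0528,0.0099,23.2,23.4,-87.7],
    [0.0006,0.0528,0.0099,23.2,23.4,-87.7]
  ],
  "grip": 0.52
}}

```text
time: 9.63
tool_pos: [0.3977, -0.0228, 0.137]
ee_rot: [2.921, -0.998, 0.526]
wrist_force: [-0.3, -0.7, -0.2]
grip_width: 0.522
gripper_force: 0.0
```

```bash
python3 - <<'E'
from h import *
s=env.state(); print(s['joint_pos'])
delta([((.395,-.0226,.08),Rt(-92.4,30)),((.4047,-.0226,.0281),Rt(-92.4,30))])
E
```

```text
[ 0.50247486 -0.08559934 -1.03390845  0.59091458 -0.46822281 -0.10056405]
[-0.0202, 0.0071, 0.0529] [9.19, 9.41, -33.61] rows 5.0
[-0.0294, 0.0063, 0.1049] [9.19, 9.41, -33.61] rows 5.0
```

```bash
python3 - <<'E'
from h import *
delta([((.405,-.0206,.09),Rt(-92.4,0)),((.405,-.0206,.030),Rt(-92.4,0))])
E
```

```text
[-0.0108, -0.0015, 0.0463] [0.17, -19.66, -34.98] rows 5.6
[-0.0298, 0.0044, 0.103] [0.17, -19.66, -34.98] rows 5.6
```

>>> {"name": "step_arm", "arguments": {
  "steps": [
    [-0.011,-0.0015,0.01,0.2,-19.7,-35],
    [-0.011,-0.0015,0.02,0.2,-19.7,-35],
    [-0.011,-0.0015,0.03,0.2,-19.7,-35],
    [-0.011,-0.0015,0.046,0.2,-19.7,-35],
    [-0.011,-0.0015,0.046,0.2,-19.7,-35],
    [-0.011,-0.0015,0.046,0.2,-19.7,-35],
    [-0.03,0.0044,0.103,0.2,-19.7,-35],
    [-0.03,0.0044,0.103,0.2,-19.7,-35]
  ]
}}

```text
time: 10.3
tool_pos: [0.4074, -0.0205, 0.0281]
ee_rot: [-3.138, 0.072, 0.004]
wrist_force: [-0.0, 0.4, 0.4]
grip_width: 0.518
gripper_force: 0.0
```

```bash
python3 - <<'E'
from h import *
s=env.state(); print(s['joint_pos'],s['tool_pos'],s['wrist_force'])
c=save('top','t5.png')
for t in ('jar_c_center',):
  for r in env.silhouettes('top',t):
    ys,xs=np.nonzero(r['region']);P=ray(c,xs.mean(),ys.mean(),.03); print(t,P,r['confidence'])
f=cv2.imread('pics/t5.png')[110:310,240:460]; cv2.imwrite('pics/t5c.png',cv2.resize(f,None,fx=3,fy=3,interpolation=cv2.INTER_CUBIC))
delta([((.405,-.0206,.030),Rt(-92.4,0))])
E
```

```text
[ 0.34907858  0.28460895 -0.74133267 -0.00715716 -0.54616483  1.18165792] [ 0.40743412 -0.02051259  0.02809813] [-0.00323666  0.41026964  0.44160337]
[0.002, -0.0014, -0.0026] [0.05, 0.54, -0.51] rows 0.1
```

View pics/t5c.png

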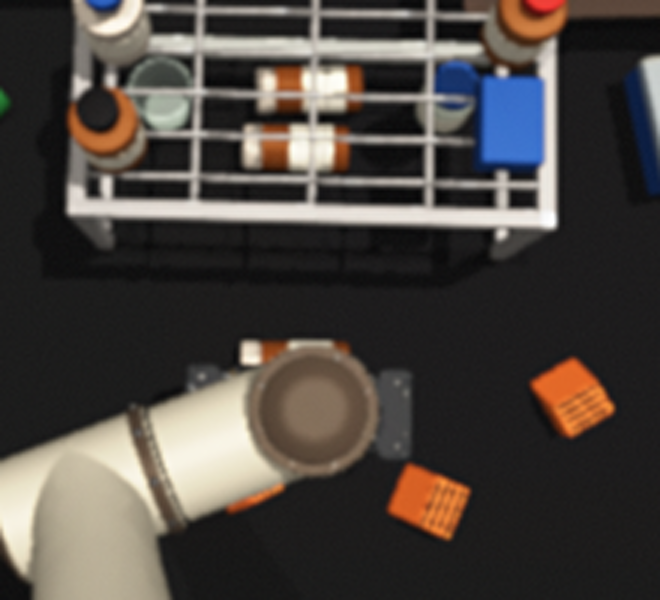

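The view shows jar c just ahead of the gripper, with lid left and in line with jar b (columns 240–350 against 242–352). I'll roll it forward slowly with the two fingers.

>>> {"name": "step_arm", "arguments": {
  "steps": [
    [0.005,0,0,0,0,0],
    [0.01,0,0,0,0,0],
    [0.013,0,0,0,0,0],
    [0.016,0,0,0,0,0],
    [0.02,0,0,0,0,0],
    [0.024,0,0,0,0,0],
    [0.028,0,0,0,0,0],
    [0.032,0,0,0,0,0]
  ]
}}

```text
time: 11.07
tool_pos: [0.4392, -0.0219, 0.0337]
ee_rot: [-3.138, 0.074, -0.005]
wrist_force: [-7.4, 3.4, 26.8]
grip_width: 0.521
gripper_force: 13.7
```

>>> {"name": "step_arm", "arguments": {
  "steps": [
    [0.004,0,0,0,0,0],
    [0.008,0,0,0,0,0],
    [0.012,0,0,0,0,0],
    [0.016,0,0,0,0,0],
    [0.02,0,0,0,0,0],
    [0.024,0,0,0,0,0],
    [0.028,0,0,0,0,0],
    [0.032,0,0,0,0,0]
  ]
}}

```text
time: 11.73
tool_pos: [0.4771, -0.0228, 0.037]
ee_rot: [-3.136, 0.071, -0.025]
wrist_force: [-1.7, -0.4, 25.8]
grip_width: 0.524
gripper_force: 13.1
```

>>> {"name": "step_arm", "arguments": {
  "steps": [
    [0.003,0,0,0,0,0],
    [0.006,0,0,0,0,0],
    [0.008,0,0,0,0,0],
    [0.01,0,0,0,0,0],
    [0.011,0,0,0,0,0],
    [0.012,0,0,0,0,0],
    [0.012,0,0,0,0,0]
  ]
}}

```text
time: 12.32
tool_pos: [0.4892, -0.0231, 0.0371]
ee_rot: [-3.136, 0.071, -0.025]
wrist_force: [0.0, 0.8, 24.6]
grip_width: 0.52
gripper_force: 12.5
```

```bash
cat >> h.py <<'E'
def edges(c,x0,x1,y=-.03):
    pass
def warm(c):
    "amber/white pixels of jars"
    f=c['frame'].astype(int); r,g,b=f[...,0],f[...,1],f[...,2]
    return (r-b>50)&(r>90)
E
python3 - <<'E'
from h import *
s=env.state(); print(s['joint_pos'][2],s['tool_pos'],s['wrist_force'])
f=[]
for k in ('top','side'):
    c=save(k,k+'6.png')
    for r in env.silhouettes(k,'jar_c_center'):
        ys,xs=np.nonzero(r['region']);P=ray(c,xs.mean(),ys.mean(),.026); print(k,np.round(P,3),r['confidence'],len(xs))
    u,v=proj(c,[.6,-.04,.02]).astype(int); f.append(cv2.resize(cv2.cvtColor(c['frame'],cv2.COLOR_RGB2BGR)[v-48:v+48,u-48:u+48],None,fx=4,fy=4,interpolation=cv2.INTER_CUBIC))
cv2.imwrite('pics/m6.png',np.hstack(f))
s=env.state()
delta([(np.array(s['tool_pos']),Rt(-92.4,30))])
E
```

```text
-0.5562196623410636 [ 0.48924439 -0.02313654  0.03707851] [ 0.03527898  0.77400754 24.6182926 ]
[0.0, 0.0, 0.0] [-0.24, 29.06, -0.28] rows 4.1
```

View pics/m6.png

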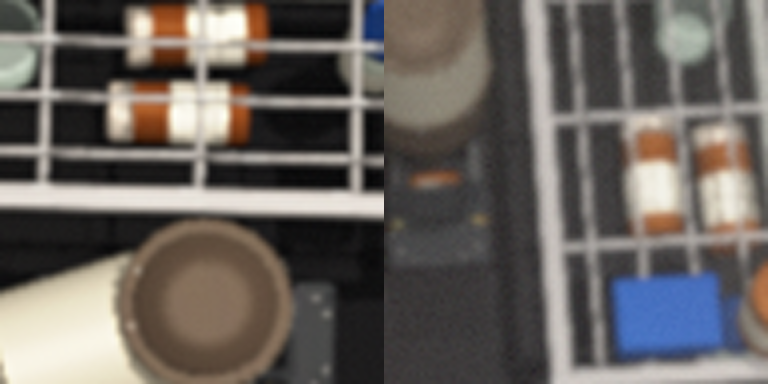

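```bash
python3 - <<'E'
from h import *
c=save('wrist','w6.png')
V=np.array(c['view']); print(np.round(-V[:3,:3].T@V[:3,3],3))
c2=env.camera('side'); f=cv2.cvtColor(c2['frame'],cv2.COLOR_RGB2BGR); u,v=proj(c2,[.5,-.03,.03]).astype(int); print(u,v)
a=cv2.resize(f[v-40:v+40,u-40:u+40],(320,320),interpolation=cv2.INTER_CUBIC)
w=cv2.resize(cv2.cvtColor(c['frame'],cv2.COLOR_RGB2BGR),(480,300)); o=np.zeros((320,800,3),np.uint8); o[:300,:480]=w; o[:,480:]=a
cv2.imwrite('pics/m7.png',o)
E
```

```text
[ 0.564 -0.029  0.206]
302 205
```

View pics/m7.png

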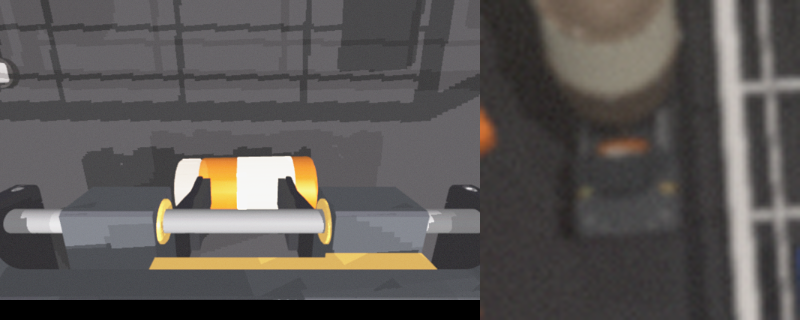

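```bash
python3 - <<'E'
from h import *
c=env.camera('wrist'); s=env.state(); print(s['tool_pos'],s['wrist_force'],s['ft_torque'],s['time'],c['fx'])
V=np.array(c['view']); o=-V[:3,:3].T@V[:3,3]; print('fwd',V[2,:3])
f=c['frame'].astype(int); am=(f[...,0]-f[...,2]>110)&(f[...,0]>180)
ys,xs=np.nonzero(am[180:290,220:440]); print('amber rows',ys.min()+180,'cols',xs.min()+220,xs.max()+220)
for v in (ys.min()+180,):
    d=V[:3,:3].T@np.array([(320-c['cx'])/c['fx'],(v-c['cy'])/c['fy'],1]); d/=np.linalg.norm(d)
    for x in np.arange(.44,.56,.005):
        w=np.array([x,o[1],.022])-o; w[1]=0; dd=d*[1,0,1]; dd/=np.linalg.norm(dd); dist=w[0]*dd[2]-w[2]*dd[0]
        print(round(x,3),round(dist,4),end='; ')
print()
for k in('jar_c_center','jar_c_lid'):print([(np.round(r['xyz'],3),round(r['confidence'],2)) for r in env.spot_in('wrist',k)])
for x in(.46,.48,.5,.52): print(x,[np.round(proj(c,[x,y,.022])).tolist() for y in(.025,-.075)])
print([np.round(proj(c,[s['tool_pos'][0]+.0095,s['tool_pos'][1]+e,s['tool_pos'][2]-.014])) for e in(-.0225,.0225)])
E
```

```text
[ 0.48922867 -0.0231221   0.03708654] [-0.89670598  1.70882165 25.09265945] [-0.06783423  0.06398115 -0.18741828] 12.6667 346.2719735651058
fwd [-0.266801    0.01621574 -0.96361521]
amber rows 210 cols 220 439
0.44 0.0632; 0.445 0.0584; 0.45 0.0536; 0.455 0.0488; 0.46 0.0441; 0.465 0.0393; 0.47 0.0345; 0.475 0.0297; 0.48 0.025; 0.485 0.0202; 0.49 0.0154; 0.495 0.0107; 0.5 0.0059; 0.505 0.0011; 0.51 -0.0037; 0.515 -0.0084; 0.52 -0.0132; 0.525 -0.018; 0.53 -0.0228; 0.535 -0.0275; 0.54 -0.0323; 0.545 -0.0371; 0.55 -0.0419; 0.555 -0.0466; 0.56 -0.0514; 
[(array([ 0.496, -0.024,  0.04 ]), 0.94)]
[]
0.46 [[244.0, 287.0], [412.0, 281.0]]
0.48 [[240.0, 257.0], [413.0, 250.0]]
0.5 [[236.0, 224.0], [414.0, 217.0]]
0.52 [[232.0, 190.0], [414.0, 182.0]]
[array([361., 222.]), array([281., 225.])]
```

```bash
python3 - <<'E'
import cv2
f=cv2.imread('pics/w6.png').astype(int)
for v in range(200,300,4):
    print(v,''.join('A' if p[2]-p[0]>70 else 'W' if p.min()>170 else '#' if p.max()<60 else '.' for p in f[v,200:456:3]))
E
```

```text
200 ......................................................................................
204 ......................................................................................
208 ............................................................WWW......A................
212 ...............WWWWWWWW.AAAAAAAAAAAAAAAWWWWWWWWWWWWWWWWWWWWWWWWWAAAAAAAA..............
216 .............WWWWWWWWWWAAAAAAAAAAAAAAAAWWWWWWWWWWWWWWWWWWWWWWWWWAAAAAAAAA.............
220 .............WWWWWWWWWWAAAAAAAAAAAAAAAAWWWWWWWWWWWWWWWWWWWWWWWWWAAAAAAAAAA............
224 ........#...WWWWWWWWWWAAAAAAAAAAAAAAAAAWWWWWWWWWWWWWWWWWWWWWWWWWAAAAAAAAAA............
228 ............WWWWWWWWWWAAAAAAAAAAAAAAAAAWWWWWWWWWWWWWWWWWWWWWWWWWWAAAAAAAAA............
232 ............WWWWWWWWWWAAAAAAAAAAAAAAAAAWWWWWWWWWWWWWWWWWWWWWWWWWWAAAAAAAAA............
236 ...........WWWWWWWWWW.#.AAAAAAAAAAAAAAAWWWWWWWWWWWWWWWWWWWWWW#.WWAAAAAAAAAA...........
240 ...........WWWWWWWWWW##....AAAAAAAAAAAAWWWWWWWWWWWWWWWWWW.....#.WAAAAAAAAAA...........
244 ...........WWWWWWWWW##.....AAAAAAAAAAAAWWWWWWWWWWWWWWWWWW....###WAAAAAAAAAA...........
248 ....
[... 474 characters left out ...]
....AAAAAAAAAAAAWWWWWWWWWWWWWWWWWW........##.#.AAAAAAAAA.......
272 .....AAAAA..W#######.......AAAAAAAAAAAAWWWWWWWWWWWWWWWWWW........######AAAAAAAAA......
276 ....AAAAAA.#######.........AAAAAAAAAAAAWWWWWWWWWWWWWWWWWW........#.#.###.AAAAAAA......
280 ....AAA......................................................................AAA......
284 ....AAAW.W.WWWWW.W..WWW.WWWWWWWWW.WWWW.W.WW.W...W.W.W.WWWWWW...W.....W...W....AAA.....
288 ...AAA.WWWWWWWWWWWWWWWWWWWWWWWWWWWWWWWWWWWWWWWWWWWWWWWWWWWWWWWWWWWWWWWWWWWWW..AAA.....
292 ...AAAWWWWWWWWWWWWWWWWWWWWWWWWWWWWWWWWWWWWWWWWWWWWWWWWWWWWWWWWWWWWWWWWWWWWWWW.AAA.....
296 ...AWAWWWWWWWWWWWWWWWWWWWWWWWWWWWWWWWWWWWWWWWWWWWWWWWWWWWWWWWWWWWWWWWWWWWWWWW.AAA.....
```

The wrist view and mask put jar c's axis at x≈0.483, directly under the fingers. The fingertips have ridden up onto the jar. I'll lift straight off, back away, and find the true fingertip height by touching the bench.

>>> {"name": "step_arm", "arguments": {
  "steps": [
    [0,0,-0.01,0,0,0],
    [0,0,-0.025,0,0,0],
    [0,0,-0.04,0,0,0],
    [0,0,-0.05,0,0,0],
    [-0.02,0,-0.05,0,0,0],
    [-0.04,0,-0.05,0,0,0],
    [-0.06,0,-0.05,0,0,0],
    [-0.06,0,-0.05,0,0,0]
  ]
}}

```text
time: 13.43
tool_pos: [0.4181, -0.0221, 0.0813]
ee_rot: [-3.138, 0.077, 0.003]
wrist_force: [-0.7, -0.4, -1.0]
grip_width: 0.523
gripper_force: 0.0
```

```bash
python3 - <<'E'
from h import *
s=env.state(); print(s['tool_pos'],s['wrist_force'])
c=save('wrist','w8.png')
for r in env.silhouettes('wrist','jar_c_center'):
    ys,xs=np.nonzero(r['region']);(cx,cy),wh,a=cv2.minAreaRect(np.c_[xs,ys].astype(np.float32))
    b=cv2.boxPoints(((cx,cy),wh,a)); P=np.array([ray(c,u,v,.022)[:2] for u,v in b]); print(r['confidence'],np.round(P,4).tolist(),P.mean(0))
f=cv2.imread('pics/w8.png').astype(int)
for v in range(120,300,7):
    print(v,''.join('A' if p[2]-p[0]>70 else 'W' if p.min()>170 else '#' if p.max()<60 else '.' for p in f[v,180:476:4]))
delta([((.415,-.0206,.045),Rt(-92.4,0))])
E
```

```text
[ 0.41813332 -0.02209368  0.08133609] [-0.70711096 -0.41672408 -1.00928658]
0.66 [[0.5051, 0.0259], [0.5014, -0.0793], [0.4568, -0.0808], [0.4606, 0.0305]] [ 0.48097313 -0.02593074]
120 ...............WWWWWWWAAAAAAAAAAAAWWWWWWWWWWWWWWWWWAAAAAAA................
127 ...............WWWWWWWAAAAAAAAAAAAWWWWWWWWWWWWWWWWWAAAAAAA................
134 ...............WWWWWWWWAAAAAAAAAAAWWWWWWWWWWWWWWWWWAAAAAA.................
141 ................WWWWWWWAAAAAAAAAAAWWWWWWWWWWWWWWWWWAAAAAA.................
148 ................WWWWWWWAAAAAAAAAAAWWWWWWWWWWWWWWWWAAAAAA..................
155 ..................WWWWW..AA.......WWWW....................................
162 ..........................................................................
169 ..........................................................................
176 ..........................................................................
183 ..........................................................................
190 .................................##...###.......#..#......................
197 ................#..####.#.#######...#.##...#.
[... 492 characters left out ...]
...........
246 #.#.####.####.########...#....###.#..#.#####.##....###....................
253 ............##....####....A......##....##.#..#......##....................
260 .................####.....AAA.#####.....###...#......###..................
267 .........AAA..######......AAAA....####......#.##......####....AA..........
274 .........AAAA.######......AAAAA.##...##..#.##.........#####..AAAA.........
281 ........AA.....................................................AA.........
288 ........AAWWWWWWWW.WWWWWWWWWWWWWWWWWWWWWWWWWWWWWWWWWWWWWWWW.W...AA........
295 ........AAWWWWWWWWWWWWWWWWWWWWWWWWWWWWWWWWWWWWWWWWWWWWWWWWWWWW..AA........
[-0.0076, -0.0003, 0.0371] [-0.2, -0.17, -0.33] rows 0.9
```

>>> {"name": "step_arm", "arguments": {
  "steps": [
    [-0.003,0,0.02,0,0,0],
    [-0.003,0,0.037,0,0,0],
    [-0.003,0,0.046,0,0,0],
    [-0.003,0,0.051,0,0,0],
    [-0.003,0,0.055,0,0,0],
    [-0.003,0,0.057,0,0,0],
    [-0.003,0,0.057,0,0,0]
  ]
}}

```text
time: 14.12
tool_pos: [0.4198, -0.0211, 0.0244]
ee_rot: [-3.138, 0.076, -0.003]
wrist_force: [-0.6, 0.3, -0.1]
grip_width: 0.521
gripper_force: 0.0
```

>>> {"name": "step_arm", "arguments": {
  "steps": [
    [0,0,0.002,0,0,0],
    [0,0,0.004,0,0,0],
    [0,0,0.005,0,0,0],
    [0,0,0.005,0,0,0]
  ]
}}

```text
time: 14.45
tool_pos: [0.4193, -0.0212, 0.0195]
ee_rot: [-3.138, 0.076, -0.003]
wrist_force: [0.1, -0.3, -0.1]
grip_width: 0.521
gripper_force: 0.0
```

>>> {"name": "step_arm", "arguments": {
  "steps": [
    [0,0,0.001,0,0,0],
    [0,0,0.002,0,0,0],
    [0,0,0.003,0,0,0],
    [0,0,0.0035,0,0,0],
    [0,0,0.0035,0,0,0]
  ]
}}

```text
time: 14.87
tool_pos: [0.4192, -0.0212, 0.0159]
ee_rot: [-3.138, 0.076, -0.002]
wrist_force: [0.3, 0.8, -0.2]
grip_width: 0.523
gripper_force: 0.0
```

>>> {"name": "step_arm", "arguments": {
  "steps": [
    [0,0,0.001,0,0,0],
    [0,0,0.002,0,0,0],
    [0,0,0.003,0,0,0],
    [0,0,0.003,0,0,0]
  ]
}}

```text
time: 15.2
tool_pos: [0.4192, -0.0212, 0.0128]
ee_rot: [-3.138, 0.076, -0.002]
wrist_force: [0.2, 0.5, -0.2]
grip_width: 0.518
gripper_force: 0.0
```

>>> {"name": "step_arm", "arguments": {
  "steps": [
    [0,0,0.001,0,0,0],
    [0,0,0.002,0,0,0],
    [0,0,0.003,0,0,0],
    [0,0,0.004,0,0,0],
    [0,0,0.004,0,0,0]
  ]
}}

```text
time: 15.62
tool_pos: [0.4191, -0.0212, 0.0088]
ee_rot: [-3.138, 0.076, -0.002]
wrist_force: [0.3, -0.6, 0.1]
grip_width: 0.519
gripper_force: 0.0
```

>>> {"name": "step_arm", "arguments": {
  "steps": [
    [0,0,0.001,0,0,0],
    [0,0,0.002,0,0,0],
    [0,0,0.003,0,0,0],
    [0,0,0.003,0,0,0]
  ]
}}

```text
time: 15.95
tool_pos: [0.4192, -0.0212, 0.0058]
ee_rot: [-3.138, 0.076, -0.002]
wrist_force: [0.1, -0.5, 0.2]
grip_width: 0.52
gripper_force: 0.0
```

>>> {"name": "step_arm", "arguments": {
  "steps": [
    [0,0,0.001,0,0,0],
    [0,0,0.002,0,0,0],
    [0,0,0.003,0,0,0],
    [0,0,0.004,0,0,0],
    [0,0,0.005,0,0,0],
    [0,0,0.005,0,0,0]
  ]
}}

```text
time: 16.45
tool_pos: [0.4192, -0.0211, 0.0008]
ee_rot: [-3.138, 0.076, -0.002]
wrist_force: [-0.3, 0.1, 0.4]
grip_width: 0.52
gripper_force: 0.0
```

>>> {"name": "step_arm", "arguments": {
  "steps": [
    [0,0,0.001,0,0,0],
    [0,0,0.002,0,0,0],
    [0,0,0.003,0,0,0],
    [0,0,0.003,0,0,0]
  ]
}}

```text
time: 16.78
tool_pos: [0.4192, -0.0211, -0.0022]
ee_rot: [-3.138, 0.076, -0.002]
wrist_force: [0.0, -0.8, 0.0]
grip_width: 0.519
gripper_force: 0.0
```

>>> {"name": "step_arm", "arguments": {
  "steps": [
    [0,0,0.001,0,0,0],
    [0,0,0.002,0,0,0],
    [0,0,0.003,0,0,0],
    [0,0,0.003,0,0,0]
  ]
}}

```text
time: 17.12
tool_pos: [0.4192, -0.0211, -0.0052]
ee_rot: [-3.138, 0.076, -0.002]
wrist_force: [-0.2, -0.2, -0.8]
grip_width: 0.522
gripper_force: 0.0
```

>>> {"name": "step_arm", "arguments": {
  "steps": [
    [0,0,0.001,0,0,0],
    [0,0,0.002,0,0,0],
    [0,0,0.003,0,0,0],
    [0,0,0.003,0,0,0]
  ]
}}

```text
time: 17.45
tool_pos: [0.4195, -0.0211, -0.0066]
ee_rot: [-3.138, 0.075, -0.002]
wrist_force: [-4.5, 2.1, 18.4]
grip_width: 0.52
gripper_force: 9.3
```

The fingertips meet the bench at TCP z≈-0.006, so they are about 6 mm behind the reported TCP rather than 14 mm ahead. I'll use that offset and push with the tips at about 10 mm.

>>> {"name": "step_arm", "arguments": {
  "steps": [
    [0,0,-0.004,0,0,0],
    [0.004,0,-0.01,0,0,0],
    [0.012,0,-0.0105,0,0,0],
    [0.018,0,-0.0105,0,0,0],
    [0.023,0,-0.0105,0,0,0],
    [0.026,0,-0.0105,0,0,0],
    [0.029,0,-0.0105,0,0,0],
    [0.032,0,-0.0105,0,0,0]
  ]
}}

```text
time: 18.12
tool_pos: [0.451, -0.0229, 0.0021]
ee_rot: [-3.138, 0.077, 0.0]
wrist_force: [-1.0, -0.7, 0.8]
grip_width: 0.521
gripper_force: 0.1
```

>>> {"name": "step_arm", "arguments": {
  "steps": [
    [0.003,0,0,0,0,0],
    [0.006,0,0,0,0,0],
    [0.009,0,0,0,0,0],
    [0.011,0,0,0,0,0],
    [0.013,0,0,0,0,0],
    [0.014,0,0,0,0,0],
    [0.015,0,0,0,0,0],
    [0.015,0,0,0,0,0]
  ]
}}

```text
time: 18.78
tool_pos: [0.4664, -0.0234, 0.0026]
ee_rot: [-3.138, 0.076, -0.003]
wrist_force: [-0.1, -0.7, -0.8]
grip_width: 0.523
gripper_force: 0.0
```

```bash
cat >> h.py <<'E'
def jarpos(cam='top',t='jar_c_center'):
    c=env.camera(cam)
    for r in env.silhouettes(cam,t):
        ys,xs=np.nonzero(r['region'])
        if len(xs)<40: continue
        (cx,cy),wh,a=cv2.minAreaRect(np.c_[xs,ys].astype(np.float32))
        b=cv2.boxPoints(((cx,cy),wh,a)); P=np.array([ray(c,u,v,.022)[:2] for u,v in b]); print(cam,round(r['confidence'],2),len(xs),np.round(P,3).tolist(),np.round(P.mean(0),4))
E
python3 - <<'E'
from h import *
s=env.state(); print(s['tool_pos'],s['joint_pos'],s['wrist_force'])
for k in('top','side','wrist'): jarpos(k)
P=np.array(s['tool_pos'])
delta([(P+[-.03,.0013,.05],Rt(-92.4,40))])
E
```

```text
[ 0.46639172 -0.02336108  0.00256142] [ 0.29748813  0.40763731 -0.62835808 -0.00474531 -0.53230963  1.2289584 ] [-0.13796122 -0.68316884 -0.84897273]
side 0.74 199 [[0.496, 0.027], [0.519, 0.028], [0.52, -0.078], [0.498, -0.078]] [ 0.5084 -0.0253]
wrist 0.93 24246 [[0.525, 0.027], [0.521, -0.081], [0.474, -0.084], [0.478, 0.034]] [ 0.4994 -0.0261]
[-0.0297, -0.0, -0.05] [-0.04, 39.92, -0.42] rows 5.6
```

>>> {"name": "step_arm", "arguments": {
  "steps": [
    [-0.02,0,-0.02,0,0,0],
    [-0.03,0,-0.05,0,5,0],
    [-0.03,0,-0.05,0,12,0],
    [-0.03,0,-0.05,0,19,0],
    [-0.03,0,-0.05,0,26,0],
    [-0.03,0,-0.05,0,33,0],
    [-0.03,0,-0.05,0,40,-0.4],
    [-0.03,0,-0.05,0,40,-0.4]
  ]
}}

```text
time: 19.75
tool_pos: [0.4418, -0.0328, 0.1412]
ee_rot: [-3.044, 0.057, -0.695]
wrist_force: [-0.4, 1.0, -0.7]
grip_width: 0.518
gripper_force: 0.0
```

```bash
python3 - <<'E'
from h import *
s=env.state(); print(s['tool_pos'],s['joint_pos'],R.from_rotvec(s['ee_rot']).as_matrix()[:,2])
jarpos('wrist'); t=np.radians(40)
def P(jx,gap): # TCP for pushing jar at jx with gap, tilt 40
    Tz=.022-.0095*np.sin(t); x=jx-.022-gap-.0095*np.cos(t)+.006*np.sin(t)
    return np.array([x,-.0265-(x-.4995)*.042,Tz-.006*np.cos(t)])
print(P(.4995,0),P(.616,0))
delta([(P(.4995,.008),Rt(-92.4,40))])
E
```

```text
[ 0.44183699 -0.03284727  0.14121766] [ 0.27527092 -0.05304634 -1.06774058  0.74177258 -0.16076838  0.54717226] [ 0.4343871   0.01031076 -0.90066727]
wrist 0.8 5749 [[0.525, 0.028], [0.522, -0.081], [0.476, -0.079], [0.478, 0.027]] [ 0.5002 -0.0261]
wrist 0.38 11290 [[0.702, 0.288], [0.67, -0.34], [0.535, -0.316], [0.559, 0.271]] [ 0.6167 -0.0243]
[ 0.4740793  -0.02543233  0.01129725] [ 0.5905793  -0.03032533  0.01129725]
[-0.0347, -0.0052, 0.1283] [-1.63, 14.22, -0.44] rows 3.2
```

The arm reached its j3 and j5 limits, so I'll fit the kinematics to the recorded poses and plan the lean properly.

```bash
cat > fk.py <<'E'
import numpy as np
from scipy.optimize import least_squares
from scipy.spatial.transform import Rotation as R
LIM=np.array([[-3.14,3.14],[-1.21,2.06],[-1.07,1.41],[-3.16,2.05],[-2.99,-.16],[-3.1,3.1]])
def fk(q,p):
    h,a,b,d,e,L,x0,f=p
    E=lambda ax,t:R.from_euler(ax,t).as_matrix()
    A=E('z',q[0]); o=np.array([0,0,h])+A@[x0,0,0]
    A=A@E('y',q[1]); o=o+A@[0,0,a]
    A=A@E('y',-q[2]); o=o+A@[d,0,b]
    A=A@E('x',-q[3]*SG[0]); o=o+A@[0,e,0]
    A=A@E('y',-q[4]); o=o+A@[L,0,0]+A@[0,0,f]
    A=A@E('x',-q[5]*SG[1])
    return o,A   # tool z = A x
SG=[1,1]
E
cat > fit.py <<'E'
import fk; from fk import *
from bench import env
s=env.state()
D=[([1.407,.385,.008,0,-1.194,-.259],[.25639,.56997,.21564],[3.0716,-.65923,0]),
([1.06138501,.29537457,-.46492524,-.0014,-.81425,-.9832],[.3686,.3329,.0987],[-2.305,2.133,.002]),
([.3067,.360146,-.6505,.0005,-.560286,-.3472],[.45173,-.02464,.0186],[2.176,-2.265,0]),
([.349079,.284609,-.741333,-.007157,-.546165,1.181658],[.40743,-.02051,.0281],[-3.138,.072,.004]),
([.50247,-.0856,-1.03391,.59091,-.46822,-.10056],[.3977,-.0228,.137],[2.921,-.998,.526]),
([.297488,.407637,-.628358,-.004745,-.53231,1.228959],[.46639,-.02336,.00256],[-3.138,.076,-.003]),
(s['joint_pos'],s['tool_pos'],s['ee_rot'])]
best=None
for s4 in(1,-1):
  for s6 in(1,-1):
    fk.SG[:]=[s4,s6]
    def res(p):
        r=[]
        for q,x,w in D:
            o,A=fk.fk(q,p); r+=list(o-np.array(x)); z=R.from_rotvec(w).as_matrix()[:,2]; r+=list(.2*(A[:,0]-z))
        return r
    o=least_squares(res,[.3,.4,0,.4,.15,.3,0,0])
    rel=[]
    for q,x,w in D:
        A=fk.fk(q,o.x)[1]; rel.append(R.from_matrix(A.T@R.from_rotvec(w).as_matrix()).as_rotvec())
    print(s4,s6,np.round(o.x,4),'rms mm',1e3*np.sqrt(np.mean(np.square(o.fun))),np.round(np.std(rel,0),3),np.round(np.mean(rel,0),3))
E
python3 fit.py
```

```text
Traceback (most recent call last):
  File "fit.py", line 14, in <module>
    fk.SG[:]=[s4,s6]
    ^^^^^
AttributeError: 'function' object has no attribute 'SG'
```

```bash
sed -i 's/^import fk; from fk import \*/from fk import *; import fk/' fit.py; python3 fit.py
```

```text
1 1 [ 1.600e-01  5.647e-01  6.000e-04  4.225e-01 -1.598e-01  3.121e-01
 -1.000e-04 -4.000e-04] rms mm 0.37329850810194853 [0.    0.002 0.001] [-1.209  1.209 -1.209]
1 -1 [ 1.600e-01  5.647e-01  6.000e-04  4.225e-01 -1.598e-01  3.121e-01
 -1.000e-04 -4.000e-04] rms mm 0.37329850810194853 [1.312 0.392 1.311] [-0.108  1.104 -0.109]
-1 1 [ 0.7     0.2667 -0.0204  0.3915 -0.1559  0.5643 -0.1177  0.2571] rms mm 29.02904088836823 [1.187 0.535 1.336] [-0.789  0.936 -0.894]
-1 -1 [ 0.7     0.2667 -0.0204  0.3915 -0.1559  0.5643 -0.1177  0.2571] rms mm 29.02904088836823 [1.252 0.338 1.457] [0.313 1.102 0.244]
```

```bash
cat >> fk.py <<'E'
PRM=[.16,.5647,.0006,.4225,-.1598,.3121,-.0001,-.0004]
FX=R.from_rotvec([-1.2092,1.2092,-1.2092]).as_matrix()
def tool(q):
    o,A=fk(q,PRM); return o,A@FX
def ik(p,Rm,q0):
    lo,hi=LIM[:,0]+.02,LIM[:,1]-.02
    def res(q):
        o,A=tool(q); return np.r_[(o-p)*10,R.from_matrix(A.T@Rm).as_rotvec()*2]
    o=least_squares(res,np.clip(q0,lo+1e-3,hi-1e-3),bounds=(lo,hi)); return o.x,np.abs(o.fun).max()
E
python3 - <<'E'
from h import *; from fk import *
rng=np.random.default_rng(0)
print(tool(env.state()['joint_pos'])[0])
for psi in(-92.4,87.6):
  for tilt in(15,20,25,30,35,40):
    for x in(.474,.53,.59):
      p=[x,-.03,.012]; sols=[]
      for i in range(25):
        q,e=ik(p,Rt(psi,tilt),rng.uniform([-1,-.5,-1,-3.1,-2,-3],[1,1.5,1,2,-.2,3]))
        if e<2e-3 and not any(np.allclose(q,s,atol=.02) for s in sols): sols.append(q)
      print(psi,tilt,x,[np.round(s,2).tolist() for s in sols])
E
```

```text
[ 0.44124023 -0.03323869  0.14173132]
-92.4 15 0.474 []
-92.4 15 0.53 []
-92.4 15 0.59 [[0.25, 0.46, -0.64, 0.33, -0.23, 0.97]]
-92.4 20 0.474 []
-92.4 20 0.53 []
-92.4 20 0.59 []
-92.4 25 0.474 []
-92.4 25 0.53 []
-92.4 25 0.59 []
-92.4 30 0.474 []
-92.4 30 0.53 []
-92.4 30 0.59 []
-92.4 35 0.474 []
-92.4 35 0.53 []
-92.4 35 0.59 []
-92.4 40 0.474 [[-0.49, 0.37, -0.82, -2.32, -0.39, -2.01]]
-92.4 40 0.53 [[-0.36, 0.4, -0.66, -2.22, -0.26, -2.23]]
-92.4 40 0.59 []
87.6 15 0.474 []
87.6 15 0.53 []
87.6 15 0.59 [[0.25, 0.46, -0.64, 0.33, -0.23, -2.18]]
87.6 20 0.474 []
87.6 20 0.53 []
87.6 20 0.59 []
87.6 25 0.474 []
87.6 25 0.53 []
87.6 25 0.59 []
87.6 30 0.474 []
87.6 30 0.53 []
87.6 30 0.59 []
87.6 35 0.474 []
87.6 35 0.53 []
87.6 35 0.59 []
87.6 40 0.474 [[-0.49, 0.37, -0.82, -2.32, -0.39, 1.14]]
87.6 40 0.53 [[-0.36, 0.4, -0.66, -2.22, -0.26, 0.91]]
87.6 40 0.59 []
```

```bash
python3 - <<'E'
from h import *; from fk import *
rng=np.random.default_rng(1)
for tilt in(25,30,35,40,45,50):
    for x in(.474,.53,.56,.59,.61):
      p=[x,-.03,.012]; sols=[]
      for i in range(30):
        q0=rng.uniform([-.8,0,-1,-3.1,-.9,-3],[.4,.9,.2,-1.5,-.17,-1]) if i%3 else rng.uniform([-.2,0,-1,-.8,-.6,-1],[.6,.9,.2,1.5,-.17,2])
        q,e=ik(p,Rt(-92.4,tilt),q0)
        if e<2e-2 and not any(np.allclose(q,s[:6],atol=.05) for s in sols): sols.append(np.r_[q,e])
      print(tilt,x,[np.round(s,2).tolist() for s in sols])
E
```

```text
25 0.474 []
25 0.53 []
25 0.56 []
25 0.59 []
25 0.61 []
30 0.474 []
30 0.53 []
30 0.56 []
30 0.59 []
30 0.61 []
35 0.474 []
35 0.53 []
35 0.56 []
35 0.59 []
35 0.61 []
40 0.474 [[-0.49, 0.37, -0.82, -2.32, -0.39, -2.01, 0.0]]
40 0.53 [[-0.36, 0.4, -0.66, -2.22, -0.26, -2.23, 0.0]]
40 0.56 [[-0.29, 0.41, -0.56, -2.1, -0.18, -2.42, 0.01]]
40 0.59 []
40 0.61 []
45 0.474 [[-0.6, 0.47, -0.96, -2.48, -0.66, -1.7, 0.0]]
45 0.53 [[-0.49, 0.47, -0.82, -2.5, -0.54, -1.82, 0.0]]
45 0.56 [[-0.44, 0.48, -0.74, -2.49, -0.48, -1.87, 0.0]]
45 0.59 [[-0.4, 0.49, -0.66, -2.47, -0.41, -1.94, 0.0]]
45 0.61 [[-0.38, 0.5, -0.61, -2.45, -0.37, -1.99, 0.0]]
50 0.474 [[-0.68, 0.6, -1.05, -2.54, -0.93, -1.51, 0.0]]
50 0.53 [[-0.55, 0.55, -0.91, -2.58, -0.78, -1.65, 0.0]]
50 0.56 [[-0.5, 0.55, -0.84, -2.59, -0.71, -1.7, 0.0]]
50 0.59 [[-0.46, 0.55, -0.76, -2.6, -0.64, -1.74, 0.0]]
50 0.61 [[-0.43, 0.55, -0.71, -2.6, -0.6, -1.77, 0.0]]
```

```bash
cat > plan.py <<'E'
from h import *; from fk import *
import json
def ikn(p,Rm,seeds):
    best=None
    for q0 in seeds:
        q,e=ik(p,Rm,np.array(q0))
        if best is None or e<best[1]: best=(q,e)
    return best
def dist(a,b):
    (pa,Ra),(pb,Rb)=tool(a),tool(b)
    return max(np.linalg.norm(pa-pb)/.038,np.degrees(R.from_matrix(Ra.T@Rb).magnitude())/6.6,np.abs(b-a).max()/.165)
def sample(W):
    Q=[]
    for a,b in zip(W[:-1],W[1:]):
        a,b=np.array(a),np.array(b); f=np.linspace(0,1,200); s=[0]
        for i in range(199): s.append(s[-1]+dist(a+(b-a)*f[i],a+(b-a)*f[i+1]))
        n=int(np.ceil(s[-1])); g=np.interp(np.linspace(0,s[-1],n+1)[1:],s,f); Q+=[a+(b-a)*t for t in g]
    return Q
def emit(Q,cur=None):
    "rows in chunks of 8 from joint path"
    s=env.state(); p,Rc=(np.array(s['tool_pos']),R.from_rotvec(s['ee_rot']).as_matrix()) if cur is None else cur
    for i in range(0,len(Q),8):
        rows=[]
        for q in Q[i:i+8]:
            o,A=tool(q); rows.append([round(v,4) for v in Rc.T@(o-p)]+[round(v,2) for v in np.degrees(R.from_matrix(Rc.T@A).as_rotvec())])
        print(json.dumps(np.array(rows).tolist())); p,Rc=tool(Q[min(i+7,len(Q)-1)])
def clear(Q):
    zm=9;xm=0
    for q in Q:
        o,A=tool(q)
        for x in(-.0375,.0375):
            for y in(-.095,.095):
                for z in(-.07,-.2):
                    v=o+A@[x,y,z]; zm=min(zm,v[2]); xm=max(xm,v[0])
    print('rows',len(Q),'body zmin',round(zm,3),'xmax',round(xm,3),'tcp zmin',round(min(tool(q)[0][2] for q in Q),3),'tcp xyz max',np.round(np.max([tool(q)[0] for q in Q],0),3),'min',np.round(np.min([tool(q)[0] for q in Q],0),3))
E
python3 - <<'E'
from plan import *
F=[-.55,.47,-.95,-2.5,-.6,-1.75]; G=[-.55,.47,-.95,-2.5,-.6,1.4]
for nm,psi,sd in(('F',-92.4,F),('G',87.6,G)):
    for pz in((.45,-.0246,.07),(.455,-.0246,.01)): print(nm,pz,*ikn(pz,Rt(psi,45),[sd]))
q0=np.array(env.state()['joint_pos'])
for psi,sd in((-92.4,F),(87.6,G)):
    E,_=ikn((.45,-.0246,.07),Rt(psi,45),[sd])
    for W1 in([.2,0,-.8,.2,-.5,.55],[.1,-.1,-.8,0,-.5,.9],[0,-.2,-.7,-.3,-.5,.9]):
        M=[-.3,.05,-.8,-1.4,-.5,(.9+E[5])/2]
        Q=sample([q0,W1,M,E]); print(psi,W1); clear(Q)
E
```

```text
F (0.45, -0.0246, 0.07) [-0.41102947  0.16205862 -0.80450549 -2.07560285 -0.29578781 -2.3507434 ] 2.613095412552116e-12
F (0.455, -0.0246, 0.01) [-0.64462536  0.49263877 -1.02186158 -2.50460586 -0.73956435 -1.61814268] 1.4804612913152885e-12
G (0.45, -0.0246, 0.07) [-0.41103341  0.16205942 -0.80450819 -2.07561025 -0.29579148  0.79086001] 7.955528406590252e-13
G (0.455, -0.0246, 0.01) [-0.64462625  0.49264062 -1.02186377 -2.50460888 -0.73956844  1.52345446] 2.361510220241987e-12
-92.4 [0.2, 0, -0.8, 0.2, -0.5, 0.55]
rows 55 body zmin 0.052 xmax 0.496 tcp zmin 0.062 tcp xyz max [0.45  0.012 0.149] min [ 0.323 -0.107  0.062]
-92.4 [0.1, -0.1, -0.8, 0, -0.5, 0.9]
rows 55 body zmin 0.052 xmax 0.46 tcp zmin 0.07 tcp xyz max [0.45  0.012 0.159] min [ 0.326 -0.124  0.07 ]
-92.4 [0, -0.2, -0.7, -0.3, -0.5, 0.9]
rows 56 body zmin 0.052 xmax 0.465 tcp zmin 0.07 tcp xyz max [0.45  0.012 0.213] min [ 0.358 -0.127  0.07 ]
87.6 [0.2, 0, -0.8, 0.2, -0.5, 0.55]
rows 29 body zmin 0.069 xmax 0.496 tcp zmin 0.062 tcp xyz max [0.45  0.012 0.149] min [ 0.323 -0.106  0.062]
87.6 [0.1, -0.1, -0.8, 0, -0.5, 0.9]
rows 29 body zmin 0.072 xmax 0.46 tcp zmin 0.07 tcp xyz max [0.45  0.012 0.159] min [ 0.326 -0.124  0.07 ]
87.6 [0, -0.2, -0.7, -0.3, -0.5, 0.9]
rows 30 body zmin 0.077 xmax 0.465 tcp zmin 0.07 tcp xyz max [0.45  0.012 0.213] min [ 0.358 -0.127  0.07 ]
```

```bash
python3 - <<'E'
from plan import *
G=[-.55,.47,-.95,-2.5,-.6,1.4]
q0=np.array(env.state()['joint_pos']); E,_=ikn((.45,-.0246,.07),Rt(87.6,45),[G])
W1=[0,-.2,-.7,-.3,-.5,.9]; M=[-.3,.05,-.8,-1.4,-.5,(.9+E[5])/2]
Q=sample([q0,W1,M,E]); emit(Q)
E
```

```text
[[0.0076, 0.0251, -0.0093, -0.86, 0.94, 5.8], [0.0113, 0.0473, -0.0189, -1.32, 1.67, 11.67], [0.0118, 0.066, -0.0282, -1.33, 2.21, 17.58], [0.0098, 0.0803, -0.0372, -0.82, 2.59, 23.48], [0.0065, 0.0897, -0.0458, 0.25, 2.86, 29.32], [0.0031, 0.0937, -0.054, 1.92, 3.04, 35.01], [0.0008, 0.0923, -0.0621, 4.22, 3.19, 40.49], [0.0008, 0.0856, -0.0704, 7.16, 3.36, 45.67]]
[[-0.0059, -0.0113, -0.0078, 3.21, -0.79, 4.93], [-0.0229, -0.0016, 0.0044, 3.54, -2.58, 10.86], [-0.0398, 0.0061, 0.0155, 3.89, -4.23, 16.83], [-0.0562, 0.0121, 0.0257, 4.27, -5.73, 22.83], [-0.0721, 0.0161, 0.035, 4.68, -7.1, 28.87], [-0.0871, 0.0185, 0.0436, 5.12, -8.33, 34.93], [-0.101, 0.0192, 0.0516, 5.6, -9.42, 41.01], [-0.1137, 0.0183, 0.059, 6.11, -10.37, 47.12]]
[[-0.0077, 0.007, 0.0085, 0.79, -0.79, 6.1], [-0.0153, 0.012, 0.0167, 1.67, -1.49, 12.2], [-0.0225, 0.0151, 0.0245, 2.65, -2.1, 18.29], [-0.0292, 0.0163, 0.032, 3.72, -2.62, 24.38], [-0.0351, 0.0157, 0.0392, 4.88, -3.07, 30.45], [-0.04, 0.0135, 0.0461, 6.15, -3.43, 36.51], [-0.0384, 0.0038, 0.0528, 8.44, -2.7, 42.29], [-0.0356, -0.0057, 0.0589, 10.67, -1.88, 48.07]]
[[-0.0034, -0.0081, 0.0074, 2.52, 0.42, 5.7], [-0.0057, -0.0168, 0.0143, 4.99, 0.92, 11.42], [-0.0069, -0.026, 0.0207, 7.44, 1.49, 17.14], [-0.0071, -0.0354, 0.0267, 9.84, 2.14, 22.87], [-0.0062, -0.0449, 0.0322, 12.2, 2.84, 28.61], [-0.0044, -0.0545, 0.0372, 14.51, 3.61, 34.37]]
```

>>> {"name": "step_arm", "arguments": {
  "steps": [
    [0.008,0.025,-0.009,-0.9,0.9,5.8],
    [0.011,0.047,-0.019,-1.3,1.7,11.7],
    [0.012,0.066,-0.028,-1.3,2.2,17.6],
    [0.01,0.08,-0.037,-0.8,2.6,23.5],
    [0.0065,0.09,-0.046,0.2,2.9,29.3],
    [0.003,0.094,-0.054,1.9,3.0,35.0],
    [0.001,0.092,-0.062,4.2,3.2,40.5],
    [0.001,0.086,-0.07,7.2,3.4,45.7]
  ]
}}

```text
time: 20.52
tool_pos: [0.4089, -0.1188, 0.2]
ee_rot: [-2.527, 1.1, -0.651]
wrist_force: [-0.1, -1.3, -0.5]
grip_width: 0.518
gripper_force: 0.0
```

```bash
python3 - <<'E'
from plan import *
q0=np.array(env.state()['joint_pos']); print(np.round(q0,3),env.state()['tool_pos'])
G=[-.55,.47,-.95,-2.5,-.6,1.4]
E,_=ikn((.45,-.0246,.07),Rt(87.6,45),[G]); M=[-.3,.05,-.8,-1.4,-.5,(.9+E[5])/2]
Q=sample([q0,M,E]); clear(Q); emit(Q)
E
```

```text
[ 0.032 -0.176 -0.742 -0.184 -0.461  0.859] [ 0.40893255 -0.11876417  0.19995343]
rows 21 body zmin 0.076 xmax 0.445 tcp zmin 0.07 tcp xyz max [0.45  0.012 0.181] min [ 0.348 -0.113  0.07 ]
[[-0.0175, 0.0124, 0.0106, 0.36, -1.8, 6.33], [-0.0351, 0.0222, 0.0205, 0.77, -3.46, 12.7], [-0.0526, 0.0295, 0.0296, 1.25, -5.0, 19.09], [-0.0697, 0.0344, 0.038, 1.8, -6.4, 25.51], [-0.0859, 0.0368, 0.0458, 2.43, -7.68, 31.94], [-0.1011, 0.0369, 0.053, 3.13, -8.82, 38.4], [-0.1148, 0.0348, 0.0597, 3.91, -9.84, 44.86], [-0.1268, 0.0308, 0.0661, 4.79, -10.72, 51.34]]
[[-0.0093, 0.0043, 0.0081, 1.16, -0.99, 6.41], [-0.0185, 0.006, 0.0158, 2.44, -1.91, 12.81], [-0.0272, 0.0052, 0.0233, 3.85, -2.77, 19.2], [-0.0351, 0.0019, 0.0304, 5.38, -3.56, 25.56], [-0.0419, -0.0037, 0.0371, 7.04, -4.3, 31.9], [-0.0412, -0.0136, 0.0435, 9.32, -3.72, 37.69], [-0.0391, -0.0234, 0.0495, 11.54, -3.04, 43.5], [-0.0358, -0.033, 0.055, 13.7, -2.28, 49.32]]
[[-0.0032, -0.0081, 0.0073, 2.48, 0.5, 5.71], [-0.0054, -0.0168, 0.0141, 4.93, 1.08, 11.43], [-0.0065, -0.0259, 0.0204, 7.35, 1.73, 17.16], [-0.0066, -0.0352, 0.0263, 9.72, 2.44, 22.89], [-0.0058, -0.0446, 0.0318, 12.05, 3.22, 28.64]]
```

Tracking is good, so I'll continue with the planned path.

>>> {"name": "step_arm", "arguments": {
  "steps": [
    [-0.0175,0.0125,0.0105,0.4,-1.8,6.3],
    [-0.035,0.022,0.0205,0.8,-3.5,12.7],
    [-0.0525,0.0295,0.0295,1.2,-5.0,19.1],
    [-0.07,0.0345,0.038,1.8,-6.4,25.5],
    [-0.086,0.037,0.046,2.4,-7.7,31.9],
    [-0.101,0.037,0.053,3.1,-8.8,38.4],
    [-0.115,0.035,0.0595,3.9,-9.8,44.9],
    [-0.127,0.031,0.066,4.8,-10.7,51.3]
  ]
}}

```text
time: 21.18
tool_pos: [0.3477, -0.0382, 0.0933]
ee_rot: [-1.689, 1.86, -0.192]
wrist_force: [-0.5, -0.0, 0.0]
grip_width: 0.521
gripper_force: 0.0
```

>>> {"name": "step_arm", "arguments": {
  "steps": [
    [-0.0095,0.0045,0.008,1.2,-1.0,6.4],
    [-0.0185,0.006,0.016,2.4,-1.9,12.8],
    [-0.027,0.005,0.0235,3.9,-2.8,19.2],
    [-0.035,0.002,0.0305,5.4,-3.6,25.6],
    [-0.042,-0.0035,0.037,7.0,-4.3,31.9],
    [-0.041,-0.0135,0.0435,9.3,-3.7,37.7],
    [-0.039,-0.0235,0.0495,11.5,-3.0,43.5],
    [-0.036,-0.033,0.055,13.7,-2.3,49.3]
  ]
}}

```text
time: 21.85
tool_pos: [0.4052, 0.0051, 0.0779]
ee_rot: [-0.632, 2.245, -0.02]
wrist_force: [0.5, -0.8, 0.1]
grip_width: 0.519
gripper_force: 0.0
```

```bash
python3 - <<'E'
from plan import *
q0=np.array(env.state()['joint_pos']); print(np.round(q0,3),env.state()['tool_pos'])
G=[-.55,.47,-.95,-2.5,-.6,1.4]
jarpos('wrist'); jarpos('side')
E,_=ikn((.45,-.0246,.07),Rt(87.6,45),[q0,G]); E2,e=ikn((.4677,-.0252,.010),Rt(87.6,45),[E,G]); print(np.round(E,2),np.round(E2,2),e)
Q=sample([q0,E])+sample([E,E2]); clear(Q); emit(Q)
E
```

```text
[-0.347  0.095 -0.802 -1.659 -0.424  0.833] [0.40517683 0.00507759 0.07785421]
wrist 0.7 7060 [[0.557, -0.08], [0.451, -0.076], [0.448, 0.015], [0.568, 0.05]] [ 0.5061 -0.0228]
side 0.56 423 [[0.478, 0.03], [0.521, 0.029], [0.517, -0.081], [0.474, -0.079]] [ 0.4975 -0.0252]
[-0.41  0.16 -0.8  -2.08 -0.3   0.79] [-0.61  0.48 -0.99 -2.51 -0.7   1.49] 3.189113233071425e-14
rows 10 body zmin 0.033 xmax 0.449 tcp zmin 0.01 tcp xyz max [0.468 0.001 0.077] min [ 0.415 -0.025  0.01 ]
[[-0.0034, -0.0084, 0.0077, 2.61, 0.55, 6.16], [-0.0057, -0.017, 0.0145, 5.04, 1.12, 11.89], [-0.0069, -0.0259, 0.0207, 7.42, 1.76, 17.62], [-0.0072, -0.035, 0.0266, 9.77, 2.47, 23.36], [-0.0065, -0.0443, 0.032, 12.07, 3.22, 29.12], [-0.0007, -0.0308, 0.0458, 10.21, 3.46, 29.2], [0.0038, -0.0239, 0.0579, 9.27, 3.32, 29.33], [0.0086, -0.0235, 0.0686, 9.3, 3.06, 29.42]]
[[0.003, -0.0065, 0.0106, 0.89, -0.35, 0.0], [0.0063, -0.0192, 0.0206, 2.69, -0.56, -0.2]]
```

>>> {"name": "step_arm", "arguments": {
  "steps": [
    [-0.0035,-0.0085,0.0075,2.6,0.5,6.2],
    [-0.0055,-0.017,0.0145,5.0,1.1,11.9],
    [-0.007,-0.026,0.0205,7.4,1.8,17.6],
    [-0.007,-0.035,0.0265,9.8,2.5,23.4],
    [-0.0065,-0.0443,0.032,12.1,3.2,29.1],
    [-0.0065,-0.0443,0.032,12.1,3.2,29.1]
  ]
}}

```text
time: 22.55
tool_pos: [0.4512, -0.025, 0.0707]
ee_rot: [0.054, 2.353, -0.021]
wrist_force: [0.0, -0.5, -0.4]
grip_width: 0.521
gripper_force: 0.0
```

>>> {"name": "step_arm", "arguments": {
  "steps": [
    [0.005,0,0.01,0,0,0],
    [0.01,0,0.02,0,0,0],
    [0.015,0,0.03,0,0,0],
    [0.02,0,0.04,0,0,0],
    [0.024,0,0.048,0,0,0],
    [0.028,0,0.056,0,0,0],
    [0.028,0,0.056,0,0,0]
  ]
}}

```text
time: 23.13
tool_pos: [0.4694, -0.0245, 0.0096]
ee_rot: [0.05, 2.357, -0.017]
wrist_force: [-0.9, 0.4, 0.2]
grip_width: 0.516
gripper_force: 0.0
```

```bash
python3 - <<'E'
from plan import *
s=env.state(); print(np.round(s['joint_pos'],3),s['tool_pos'],s['wrist_force'])
jarpos('wrist'); jarpos('side')
delta([((.4755,-.0255,.010),Rt(87.6,45)),((.585,-.0301,.010),Rt(87.6,45))])
E
```

```text
[-0.608  0.483 -0.981 -2.506 -0.696  1.477] [ 0.4694166  -0.02447242  0.00961387] [-0.86239344  0.41438402  0.24056619]
wrist 0.78 4518 [[0.433, -0.062], [0.432, 0.014], [0.64, 0.055], [0.653, -0.119]] [ 0.5397 -0.0283]
side 0.58 435 [[0.477, 0.03], [0.522, 0.029], [0.518, -0.081], [0.475, -0.08]] [ 0.498  -0.0254]
side 0.24 282 [[0.667, 0.085], [0.702, 0.161], [0.749, 0.137], [0.714, 0.062]] [0.7078 0.1113]
[-0.0019, -0.0002, 0.0051] [-0.03, 0.23, 0.0] rows 0.1
[-0.0791, -0.0002, 0.0829] [-0.03, 0.23, 0.0] rows 2.7
```

>>> {"name": "step_arm", "arguments": {
  "steps": [
    [-0.0035,0,0.0036,0,0,0],
    [-0.007,0,0.0072,0,0,0],
    [-0.0105,0,0.0108,0,0,0],
    [-0.014,0,0.0145,0,0,0],
    [-0.0175,0,0.0182,0,0,0],
    [-0.021,0,0.022,0,0,0],
    [-0.0245,0,0.0257,0,0,0],
    [-0.028,0,0.0294,0,0,0]
  ]
}}

```text
time: 24.0
tool_pos: [0.5115, -0.0273, 0.0105]
ee_rot: [0.053, 2.353, -0.021]
wrist_force: [-1.4, -0.2, -0.0]
grip_width: 0.52
gripper_force: 0.1
```

>>> {"name": "step_arm", "arguments": {
  "steps": [
    [-0.0035,0,0.0036,0,0,0],
    [-0.007,0,0.0073,0,0,0],
    [-0.0105,0,0.011,0,0,0],
    [-0.014,0,0.0147,0,0,0],
    [-0.017,0,0.0178,0,0,0],
    [-0.02,0,0.021,0,0,0],
    [-0.0225,0,0.0236,0,0,0],
    [-0.025,0,0.0262,0,0,0]
  ]
}}

```text
time: 24.67
tool_pos: [0.5475, -0.029, 0.0097]
ee_rot: [0.053, 2.353, -0.021]
wrist_force: [-1.1, 0.7, 0.1]
grip_width: 0.517
gripper_force: 0.2
```

```bash
python3 - <<'E'
from plan import *
s=env.state(); print(np.round(s['joint_pos'],3),s['tool_pos'],s['wrist_force'])
for k in('top','side'): jarpos(k)
delta([((.585,-.0301,.010),Rt(87.6,45)),((.591,-.0303,.010),Rt(87.6,45))])
E
```

```text
[-0.468  0.482 -0.784 -2.517 -0.522  1.319] [ 0.54750864 -0.02897494  0.00973276] [-1.0900472   0.73214079  0.14178027]
top 0.62 503 [[0.591, 0.024], [0.589, -0.079], [0.545, -0.078], [0.547, 0.025]] [ 0.5681 -0.027 ]
side 0.74 160 [[0.559, 0.022], [0.598, 0.018], [0.587, -0.073], [0.549, -0.069]] [ 0.5731 -0.0256]
[-0.0269, 0.0005, 0.0267] [-0.08, 0.12, -0.13] rows 0.9
[-0.0312, 0.0005, 0.0309] [-0.08, 0.12, -0.13] rows 1.1
```

>>> {"name": "step_arm", "arguments": {
  "steps": [
    [-0.004,0,0.004,0,0,0],
    [-0.008,0,0.008,0,0,0],
    [-0.012,0,0.012,0,0,0],
    [-0.016,0,0.016,0,0,0],
    [-0.0195,0,0.0195,0,0,0],
    [-0.0225,0,0.0225,0,0,0],
    [-0.025,0,0.025,0,0,0],
    [-0.027,0,0.027,0,0,0]
  ]
}}

```text
time: 25.53
tool_pos: [0.5859, -0.0307, 0.0099]
ee_rot: [0.053, 2.353, -0.021]
wrist_force: [-0.3, 0.5, 0.0]
grip_width: 0.516
gripper_force: 0.0
```

>>> {"name": "step_arm", "arguments": {
  "steps": [
    [-0.001,0,0.001,0,0,0],
    [-0.002,0,0.002,0,0,0],
    [-0.003,0,0.003,0,0,0],
    [-0.0035,0,0.0035,0,0,0],
    [-0.0035,0,0.0035,0,0,0]
  ]
}}

```text
time: 25.95
tool_pos: [0.5903, -0.0309, 0.0099]
ee_rot: [0.053, 2.353, -0.021]
wrist_force: [-0.2, -0.8, 0.1]
grip_width: 0.521
gripper_force: 0.0
```

```bash
cat >> h.py <<'E'
def rowjars(c,y=-.05):
    "column of ratio profile: amber row bands along world x at two y values, z=.03"
    out=[]
    for yy in (-.005,-.06):
        xs=np.arange(.54,.78,.002); v=[]
        for x in xs:
            u,w=np.round(proj(c,[x,yy,.03])).astype(int); p=c['frame'][w,u].astype(int); v.append('A' if p[0]-p[2]>50 else 'W' if p.min()>140 else '.')
        out.append(''.join(v))
    print('\n'.join(out))
E
python3 - <<'E'
from plan import *
s=env.state(); print(s['tool_pos'],s['wrist_force'])
for k in('top','side'): jarpos(k); rowjars(save(k,k+'9.png'))
E
```

```text
[ 0.59034206 -0.03094119  0.00990116] [-0.20769978 -0.80298875  0.07315621]
top 0.75 241 [[0.638, 0.021], [0.636, -0.081], [0.606, -0.08], [0.608, 0.021]] [ 0.622  -0.0296]
AAA.......................WWWWWWW.AAAAAAAAA..W..AAAAAAAAAAAAAAAAAWWAAAA..........WWWWWWWWWWWWWWWWW.........WWWWWWW......
AA......................WWWWWWWWWWWWWWWWWWWWWWWW...WWWWWWWWWWWWWWWWWWW.........WWWWWWWWWWWWWWWWWW.........WWWWWWWW......
side 0.93 395 [[0.595, 0.024], [0.641, 0.022], [0.633, -0.078], [0.588, -0.076]] [ 0.6141 -0.027 ]
side 0.6 5792 [[0.569, 0.305], [0.843, 0.3], [0.792, -0.247], [0.548, -0.24]] [0.688  0.0293]
..............WWWWWWWW.......A.....AAAAAAAAAAAAAA......AAAAAAAAAAAAAAA...........WWWWWWWWWWWWWWW...........WWWWWWW......
............WWWWWWWWW......WWWWWWWWAAWWWWWWWWWWW...WWWWWWWWWWWWWWWWWWWWW.......WWWWWWWWWWWWWWWWW..........WWWWWWW.......
```

```bash
python3 - <<'E'
from plan import *
Rr=Rt(87.6,45); delta([((.50,-.027,.012),Rr),((.45,-.0246,.07),Rr)])
E,_=ikn((.45,-.0246,.07),Rr,[[-.41,.16,-.8,-2.08,-.3,.79]])
C0,e=ikn((.426,-.279,.12),Rt(120),[[-.26,.2,-.6,0,-.8,-.79]]); print(np.round(C0,3),e)
M=np.array([-.35,.05,-.8,-1.4,-.5,.75]); 
for M2 in([-.3,-.1,-.75,-.5,-.5,.3],[-.3,-.05,-.8,-.4,-.55,.0]):
    Q=sample([E,M,M2,C0]); clear(Q)
print([np.round(tool(q)[0],2).tolist() for q in Q[::3]]); emit(Q,(np.array([.45,-.0246,.07]),Rr))
E
```

```text
[0.0622, -0.0001, -0.0655] [-0.09, 0.13, -0.14] rows 2.2
[0.0564, 0.0001, -0.1419] [-0.09, 0.13, -0.14] rows 3.7
[-0.261  0.285 -0.409  0.    -0.877 -0.787] 1.6653345369377348e-15
rows 21 body zmin 0.082 xmax 0.506 tcp zmin 0.073 tcp xyz max [ 0.441 -0.006  0.135] min [ 0.333 -0.279  0.073]
rows 20 body zmin 0.082 xmax 0.506 tcp zmin 0.073 tcp xyz max [ 0.441 -0.006  0.12 ] min [ 0.291 -0.279  0.073]
[[0.44, -0.02, 0.07], [0.41, -0.01, 0.08], [0.37, -0.01, 0.08], [0.32, -0.07, 0.07], [0.29, -0.15, 0.09], [0.34, -0.21, 0.11], [0.41, -0.26, 0.12]]
[[0.0044, 0.0052, -0.0082, -2.42, -0.87, -5.48], [0.0098, 0.0096, -0.0168, -4.88, -1.59, -10.96], [0.0162, 0.0131, -0.0257, -7.37, -2.17, -16.45], [0.0234, 0.0155, -0.0349, -9.88, -2.59, -21.94], [0.0313, 0.0167, -0.0444, -12.41, -2.83, -27.43], [0.0399, 0.0163, -0.0541, -14.94, -2.89, -32.93], [0.0491, 0.0144, -0.064, -17.46, -2.75, -38.44], [0.0656, -0.0039, -0.0737, -19.1, -0.01, -40.57]]
[[0.0228, -0.0037, -0.0139, -2.18, 2.62, -1.69], [0.0445, -0.0116, -0.0288, -3.99, 5.57, -3.36], [0.0646, -0.0235, -0.0446, -5.39, 8.8, -5.01], [0.0825, -0.0392, -0.0612, -6.33, 12.27, -6.66], [0.0975, -0.0583, -0.0785, -6.78, 15.91, -8.31], [0.1092, -0.0803, -0.0963, -6.73, 19.68, -9.96], [0.1037, -0.1081, -0.0897, -8.54, 22.28, -5.6], [0.0997, -0.1363, -0.0831, -9.88, 25.42, -1.21]]
[[-0.0036, -0.0286, 0.0001, -1.77, 3.13, 4.22], [-0.0062, -0.0567, 0.0005, -2.96, 6.54, 8.43], [-0.0081, -0.0844, 0.0012, -3.59, 10.13, 12.61], [-0.0096, -0.1115, 0.0019, -3.65, 13.82, 16.75]]
```

>>> {"name": "step_arm", "arguments": {
  "steps": [
    [0.015,0,-0.015,0,0,0],
    [0.04,0,-0.042,0,0,0],
    [0.062,0,-0.0655,0,0,0],
    [0.06,0,-0.09,0,0,0],
    [0.058,0,-0.12,0,0,0],
    [0.0565,0,-0.142,0,0,0],
    [0.0565,0,-0.142,0,0,0]
  ]
}}

```text
time: 26.83
tool_pos: [0.4492, -0.0254, 0.0716]
ee_rot: [0.053, 2.351, -0.024]
wrist_force: [-0.1, 1.1, -0.1]
grip_width: 0.516
gripper_force: 0.0
```

>>> {"name": "step_arm", "arguments": {
  "steps": [
    [0.0045,0.005,-0.008,-2.4,-0.9,-5.5],
    [0.01,0.0095,-0.017,-4.9,-1.6,-11.0],
    [0.016,0.013,-0.0255,-7.4,-2.2,-16.4],
    [0.0235,0.0155,-0.035,-9.9,-2.6,-21.9],
    [0.0315,0.0165,-0.0445,-12.4,-2.8,-27.4],
    [0.04,0.0165,-0.054,-14.9,-2.9,-32.9],
    [0.049,0.0145,-0.064,-17.5,-2.8,-38.4],
    [0.0655,-0.004,-0.0735,-19.1,0,-40.6]
  ],
  "grip": 1
}}

```text
time: 27.5
tool_pos: [0.3504, -0.0239, 0.0755]
ee_rot: [-0.939, 2.226, 0.028]
wrist_force: [-2.2, -0.4, -0.5]
grip_width: 0.979
gripper_force: 0.0
```

>>> {"name": "step_arm", "arguments": {
  "steps": [
    [0.023,-0.0035,-0.014,-2.2,2.6,-1.7],
    [0.0445,-0.0115,-0.029,-4.0,5.6,-3.4],
    [0.0645,-0.0235,-0.0445,-5.4,8.8,-5.0],
    [0.0825,-0.039,-0.061,-6.3,12.3,-6.7],
    [0.0975,-0.058,-0.0785,-6.8,15.9,-8.3],
    [0.109,-0.08,-0.096,-6.7,19.7,-10.0],
    [0.1035,-0.108,-0.0895,-8.5,22.3,-5.6],
    [0.0995,-0.136,-0.083,-9.9,25.4,-1.2]
  ]
}}

```text
time: 28.17
tool_pos: [0.3378, -0.2091, 0.1095]
ee_rot: [-1.142, 2.658, 0.0]
wrist_force: [1.2, -0.3, 0.5]
grip_width: 1.0
gripper_force: 0.0
```

>>> {"name": "step_arm", "arguments": {
  "steps": [
    [-0.0035,-0.0285,0,-1.8,3.1,4.2],
    [-0.006,-0.0565,0.0005,-3.0,6.5,8.4],
    [-0.008,-0.0845,0.001,-3.6,10.1,12.6],
    [-0.0095,-0.1115,0.002,-3.7,13.8,16.8],
    [-0.0095,-0.1115,0.002,-3.7,13.8,16.8]
  ]
}}

```text
time: 28.58
tool_pos: [0.4306, -0.2808, 0.1194]
ee_rot: [-0.808, 3.034, -0.004]
wrist_force: [0.3, 1.1, 0.6]
grip_width: 1.003
gripper_force: 0.0
```

```bash
cat >> h.py <<'E'
from scipy.optimize import minimize
ch=np.array([[x,y,z] for y in(-24,24) for x,z in((-16,0),(-16,34),(16,34),(41.5,4),(41.5,0))])/1e3
def fit(model,p0,c,m):
    def cost(p):
        Rz=R.from_euler('z',p[2]).as_matrix()
        h=cv2.convexHull(np.array([proj(c,Rz@v+[p[0],p[1],0]) for v in model],np.float32))
        im=np.zeros((800,1280),np.uint8); cv2.fillConvexPoly(im,np.round(h*2+.5).astype(np.int32),1)
        M=cv2.resize(m.astype(np.uint8),None,fx=2,fy=2,interpolation=cv2.INTER_NEAREST)
        return 1-(im&M).sum()/(im|M).sum()
    r=minimize(cost,p0,method='Nelder-Mead',options=dict(initial_simplex=np.array(p0)+np.array([[0,0,0],[.01,0,0],[0,.01,0],[0,0,.15]]),maxiter=80))
    return np.round(r.x,4),round(np.degrees(r.x[2]),1),round(r.fun,3)
def orange(c):
    f=c['frame'].astype(int); r,g,b=f[...,0],f[...,1],f[...,2]; m=((r-b>60)&(r>90)&(g<.65*r)).astype(np.uint8)
    return cv2.morphologyEx(m,cv2.MORPH_CLOSE,np.ones((5,5),np.uint8))
E
python3 - <<'E'
from plan import *
s=env.state(); print(np.round(s['joint_pos'],3),s['tool_pos'],s['wrist_force'],s['time'])
c=save('wrist','w10.png'); p0=[.426,-.279,np.radians(-150)]
for r in env.silhouettes('wrist','chock_grip'): print('sil',r['confidence'],r['region'].sum(),fit(ch,p0,c,r['region']))
m=orange(c); n,l,st,ce=cv2.connectedComponentsWithStats(m); i=1+np.argmax(st[1:,4]); print(st[i],fit(ch,p0,c,l==i))
print(proj(c,[.426,-.279,.017]))
c=env.camera('top')
for r in env.silhouettes('top','jar_c_center'): 
    ys,xs=np.nonzero(r['region']); print(r['confidence'],len(xs),np.round(ray(c,xs.mean(),ys.mean(),.022),3))
rowjars(c)
E
```

```text
[-0.261  0.292 -0.4    0.002 -0.876 -0.79 ] [ 0.43060036 -0.28081627  0.11937753] [0.32705075 1.05720366 0.55071311] 28.5833
sil 0.89 5189 (array([ 0.426, -0.279, -2.618]), np.float64(-150.0), np.float64(1.0))
sil 0.72 4211 (array([ 0.4191, -0.2837, -2.6251]), np.float64(-150.4), np.float64(0.188))
[ 490  117   99   89 5251] (array([ 0.426, -0.279, -2.618]), np.float64(-150.0), np.float64(1.0))
[332.19213139 194.26735418]
0.63 187 [ 0.619 -0.024  0.022]
0.59 35 [ 0.402 -0.3    0.022]
..........................WWWWWWW.AAAAAAAAA..W..AAAAAAAAAAAAAAAAAWWAAAA..........WWWWWWWWWWWWWWWWW.........WWWWWWW......
........................WWWWWWWWWWWWWWWWWWWWWWWW...WWWWWWWWWWWWWWWWWWW.........WWWWWWWWWWWWWWWWWW.........WWWWWWWW......
```

```bash
python3 - <<'E'
from plan import *
c=env.camera('wrist'); p0=[.424,-.281,np.radians(-150)]
f=c['frame'].astype(int)
for v in range(110,290,8):
    print(v,''.join('A' if p[0]-p[2]>70 else 'W' if p.min()>170 else '#' if p.max()<60 else '.' for p in f[v,240:430:4]))
m=orange(c); n,l,st,ce=cv2.connectedComponentsWithStats(m)
for i in range(1,n):
    if st[i,4]>1500: print(st[i],ce[i],fit(ch,p0,c,l==i))
for k in('top','side'):
    c=env.camera(k); m=orange(c); n,l,st,ce=cv2.connectedComponentsWithStats(m); u,v=proj(c,[.42,-.282,.02])
    for i in range(1,n):
        if st[i,4]>80 and np.hypot(*(ce[i]-[u,v]))<15: print(k,st[i],fit(ch,p0,c,l==i))
E
```

```text
110 ................................................
118 ................................................
126 ................................................
134 ................................................
142 ................................................
150 ..............AAAAAAAAAAAAAAA##.................
158 .............AAAAAAAAAAAAAAAAA#.############.##.
166 .............AAAAAAAAAAAAAAAA.################.#
174 .............AAAAAAAAAAAAAAAA.################..
182 .............AAAAAAAAAAAA...A#################..
190 .............A..############A###############..##
198 .............AAAAAAAAAAAAAAAA##############..###
206 ..............AAAAAAAAAAAAAAA###################
214 ...................AAAAAAAAA####################
222 ..............##################################
230 ................################################
238 ...........................................#####
246 ...........................................#####
254 ...........................................#####
262 #..........................................#####
270 #..........................................#####
278 ................................................
286 ................................................
[ 482  122   97   88 5101] [530.13938443 162.02470104] (array([ 0.424, -0.281, -2.618]), np.float64(-150.0), np.float64(1.0))
[ 291  147   66   68 4212] [322.92378917 180.37298196] (array([ 0.4187, -0.2844, -2.6226]), np.float64(-150.3), np.float64(0.184))
```

```bash
python3 - <<'E'
from plan import *
c=env.camera('wrist'); f=cv2.cvtColor(c['frame'],cv2.COLOR_RGB2BGR)
a=cv2.resize(f[110:290,230:430],None,fx=2.5,fy=2.5,interpolation=cv2.INTER_CUBIC)
b=a.copy()
for (x,y,yaw),col in(((.4187,-.2844,np.radians(-150.3)),(255,0,0)),((.4265,-.279,np.radians(-150)),(0,255,0))):
    Rz=R.from_euler('z',yaw).as_matrix()
    P=[(proj(c,Rz@v+[x,y,0])-[230,110])*2.5 for v in ch]
    for q in(P[:5],P[5:]): cv2.polylines(b,[np.int32(q)],True,col,1)
a=a[:450,60:400]; b=b[:450,60:400]
t=env.camera('top'); g=cv2.resize(cv2.cvtColor(t['frame'],cv2.COLOR_RGB2BGR)[110:190,290:400],(120*1,87))
cv2.imwrite('pics/m10.png',np.hstack([a,b]))
E
```

```text
(no output)
```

View pics/m10.png

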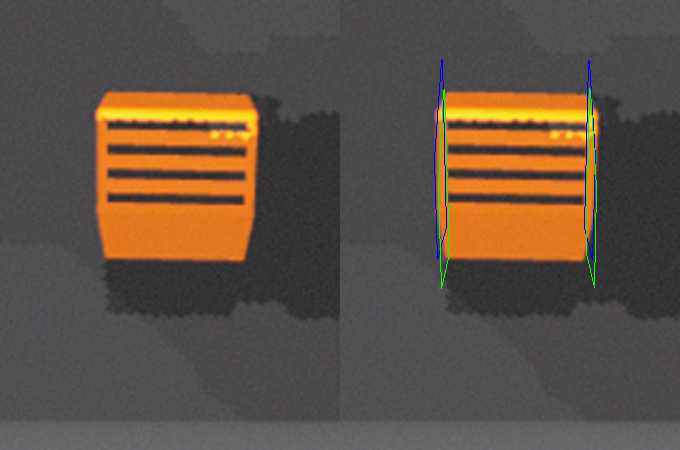

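```bash
python3 - <<'E'
from plan import *
c=env.camera('wrist'); m=orange(c); n,l,st,ce=cv2.connectedComponentsWithStats(m)
i=[i for i in range(1,n) if st[i,4]>1500 and abs(ce[i][0]-323)<20][0]
print(fit(ch,[.42,-.282,np.radians(30)],c,l==i))
for k in('top','side'):
    c=env.camera(k)
    for r in env.silhouettes(k,'chock_grip'):
        ys,xs=np.nonzero(r['region'])
        if len(xs)>50 and np.linalg.norm(ray(c,xs.mean(),ys.mean(),.02)[:2]-[.416,-.283])<.04: print(k,fit(ch,[.415,-.285,np.radians(30)],c,r['region'])); break
rng=np.random.default_rng(2)
for psi in(120,-60):
  for tilt in(20,30,35,40,45,50):
    S=[]
    for i in range(25):
        q,e=ik([.41,-.287,.01],Rt(psi,tilt,30),rng.uniform([-1.5,-.3,-1,-3.1,-2,-3],[.5,1.,.2,2,-.17,3]))
        if e<5e-3 and not any(np.allclose(q,s,atol=.05) for s in S): S.append(q)
    print(psi,tilt,[np.round(s,2).tolist() for s in S])
E
```

```text
(array([ 0.4055, -0.2917,  0.5007]), np.float64(28.7), np.float64(0.031))
120 20 [[-0.52, 0.42, -0.43, -0.54, -0.61, -0.09]]
120 30 [[-0.68, 0.45, -0.39, -0.8, -0.71, 0.25]]
120 35 [[-0.76, 0.47, -0.37, -0.91, -0.77, 0.4]]
120 40 [[-0.83, 0.5, -0.36, -1.0, -0.84, 0.53]]
120 45 [[-0.9, 0.53, -0.35, -1.08, -0.91, 0.65]]
120 50 [[-0.96, 0.58, -0.34, -1.15, -0.99, 0.76]]
-60 20 [[-0.52, 0.42, -0.43, -0.54, -0.61, 3.05]]
-60 30 [[-0.68, 0.45, -0.39, -0.8, -0.71, -2.89]]
-60 35 [[-0.76, 0.47, -0.37, -0.91, -0.77, -2.74]]
-60 40 [[-0.83, 0.5, -0.36, -1.0, -0.84, -2.61]]
-60 45 [[-0.9, 0.53, -0.35, -1.08, -0.91, -2.49]]
-60 50 [[-0.96, 0.58, -0.34, -1.15, -0.99, -2.38]]
```

The wrist view shows the stripes are on the block's top (crop rows 118–210). The plain ramp face is at the image bottom, so the ramp points to +29°. The fit agrees at 97% overlap: centre (0.4055, -0.2917). A leaned grasp there is reachable, so no regrasp is needed.

```bash
python3 - <<'E'
from plan import *
q0=np.array(env.state()['joint_pos']); y=28.7
Rg=Rt(y+90,45,y); d=np.array([np.cos(np.radians(y)),np.sin(np.radians(y)),0]); Cc=np.array([.4055,-.2917,.0])
P=Cc+.0112*d+[0,0,.006]; tz=Rg[:,2]; A1=P-.085*tz
qa,e=ikn(A1,Rg,[[-.9,.4,-.35,-1.08,-.8,.65]]); qg,e2=ikn(P,Rg,[qa]); print(P,A1,np.round(qa,2),e,np.round(qg,2),e2)
Q=sample([q0,qa]); clear(Q); emit(Q)
# transport continuity
q=qg; a=[(P,y),(P+[0,0,.07],y)]+[((1-f)*(P+[0,0,.07])+f*np.array([.48,-.029,.07]),y*(1-f)-2.4*f) for f in np.linspace(.1,1,10)]+[((.50,-.029,.03),-2.4),((.511,-.0295,.006),-2.4),((.60,-.033,.006),-2.4)]
for p,g in a:
    q2,e=ik(np.array(p),Rt(g+90,45,g),q); print(np.round(p,3),round(g,1),np.round(q2,2),'%.1e'%e,round(np.abs(q2-q).max(),2)); q=q2
E
```

```text
[ 0.41532404 -0.2863215   0.006     ] [ 0.36260398 -0.31518489  0.06610408] [-0.99  0.42 -0.34 -0.98 -1.01  0.56] 9.12048214729566e-13 [-0.9   0.54 -0.35 -1.11 -0.89  0.65] 4.0238923304514174e-11
rows 9 body zmin 0.082 xmax 0.478 tcp zmin 0.058 tcp xyz max [ 0.399 -0.281  0.103] min [ 0.348 -0.315  0.058]
[[0.0246, 0.0092, 0.0172, -4.15, -3.06, 0.05], [0.0433, 0.0192, 0.0321, -7.52, -7.09, 0.08], [0.0562, 0.0281, 0.0441, -9.91, -11.96, 0.11], [0.0641, 0.0344, 0.053, -11.18, -17.46, 0.15], [0.0681, 0.0368, 0.0588, -11.2, -23.38, 0.22], [0.0694, 0.0344, 0.0614, -9.9, -29.44, 0.34], [0.0697, 0.027, 0.0611, -7.4, -35.15, 0.52], [0.0704, 0.0152, 0.0584, -3.89, -40.33, 0.75]]
[[-0.0019, -0.0152, -0.006, 4.01, -4.54, -1.33]]
[ 0.415 -0.286  0.006] 28.7 [-0.9   0.54 -0.35 -1.11 -0.89  0.65] 4.0e-11 0.0
[ 0.415 -0.286  0.076] 28.7 [-0.87  0.4  -0.33 -1.02 -0.95  0.47] 4.7e-12 0.18
[ 0.422 -0.261  0.075] 25.6 [-0.83  0.37 -0.39 -1.07 -0.88  0.45] 3.4e-14 0.07
[ 0.428 -0.235  0.075] 22.5 [-0.78  0.33 -0.45 -1.12 -0.81  0.43] 7.8e-14 0.07
[ 0.435 -0.209  0.074] 19.4 [-0.73  0.3  -0.5  -1.18 -0.73  0.41] 2.6e-13 0.08
[ 0.441 -0.183  0.074] 16.3 [-0.67  0.27 -0.54 -1.25 -0.65  0.39] 9.6e-13 0.08
[ 0.448 -0.158  0.073] 13.2 [-0.6   0.24 -0.58 -1.32 -0.57  0.37] 5.2e-12 0.08
[ 0.454 -0.132  0.072] 10.0 [-0.53  0.22 -0.61 -1.4  -0.49  0.35] 4.3e-11 0.08
[ 0.461 -0.106  0.072] 6.9 [-0.46  0.2  -0.64 -1.49 -0.4   0.35] 7.7e-10 0.09
[ 0.467 -0.08   0.071] 3.8 [-0.39  0.19 -0.66 -1.61 -0.32  0.38] 3.5e-14 0.11
[ 0.474 -0.055  0.071] 0.7 [-0.35  0.19 -0.68 -1.77 -0.26  0.47] 2.8e-15 0.16
[ 0.48  -0.029  0.07 ] -2.4 [-0.36  0.2  -0.73 -2.05 -0.25  0.72] 3.5e-10 0.28
[ 0.5   -0.029  0.03 ] -2.4 [-0.51  0.38 -0.84 -2.41 -0.5   1.25] 7.4e-13 0.52
[ 0.511 -0.03   0.006] -2.4 [-0.53  0.49 -0.88 -2.52 -0.61  1.4 ] 1.7e-09 0.16
[ 0.6   -0.033  0.006] -2.4 [-0.4   0.51 -0.64 -2.48 -0.42  1.21] 1.0e-12 0.24
```

>>> {"name": "step_arm", "arguments": {
  "steps": [
    [0.0245,0.009,0.017,-4.1,-3.1,0],
    [0.0435,0.019,0.032,-7.5,-7.1,0.1],
    [0.056,0.028,0.044,-9.9,-12.0,0.1],
    [0.064,0.0345,0.053,-11.2,-17.5,0.2],
    [0.068,0.037,0.059,-11.2,-23.4,0.2],
    [0.0695,0.0345,0.0615,-9.9,-29.4,0.3],
    [0.0695,0.027,0.061,-7.4,-35.1,0.5],
    [0.0705,0.015,0.0585,-3.9,-40.3,0.8]
  ]
}}

```text
time: 29.95
tool_pos: [0.357, -0.3015, 0.061]
ee_rot: [-0.613, 2.376, 0.315]
wrist_force: [-1.0, 0.7, 0.1]
grip_width: 0.996
gripper_force: 0.0
```

>>> {"name": "step_arm", "arguments": {
  "steps": [
    [-0.002,-0.015,-0.006,4.0,-4.5,-1.3],
    [-0.002,-0.015,-0.006,4.0,-4.5,-1.3],
    [-0.002,-0.015,-0.006,4.0,-4.5,-1.3]
  ]
}}

```text
time: 30.2
tool_pos: [0.3615, -0.3161, 0.0654]
ee_rot: [-0.582, 2.3, 0.244]
wrist_force: [0.1, -0.2, 0.2]
grip_width: 1.002
gripper_force: 0.0
```

```bash
python3 - <<'E'
from plan import *
y=28.7
delta([((.4153,-.2863,.006),Rt(y+90,45,y))]); print(env.state()['tool_pos'],env.state()['time'])
E
```

```text
[-0.0018, 0.0004, 0.0855] [-0.03, -0.16, -0.28] rows 2.1
[ 0.36145566 -0.31613691  0.06541317] 30.2
```

>>> {"name": "step_arm", "arguments": {
  "steps": [
    [-0.0005,0,0.02,0,0,0],
    [-0.001,0,0.04,0,0,0],
    [-0.0015,0,0.06,0,0,0],
    [-0.0018,0.0004,0.075,0,0,0],
    [-0.0018,0.0004,0.082,0,0,0],
    [-0.0018,0.0004,0.0855,0,0,0],
    [-0.0018,0.0004,0.0855,0,0,0]
  ]
}}

```text
time: 30.78
tool_pos: [0.4169, -0.2845, 0.0063]
ee_rot: [-0.589, 2.298, 0.245]
wrist_force: [0.1, -0.2, 0.3]
grip_width: 0.997
gripper_force: 0.0
```

>>> {"name": "step_arm", "arguments": {
  "steps": [
    [0,0,0,0,0,0],
    [0,0,0,0,0,0],
    [0,0,0,0,0,0],
    [0,0,0,0,0,0],
    [0,0,0,0,0,0],
    [0,0,0,0,0,0],
    [0,0,0,0,0,0],
    [0,0,0,0,0,0]
  ],
  "grip": 0.3
}}

```text
time: 31.45
tool_pos: [0.4163, -0.2852, 0.0067]
ee_rot: [-0.586, 2.297, 0.244]
wrist_force: [-1.6, -0.3, 1.9]
grip_width: 0.553
gripper_force: 30.0
```

>>> {"name": "step_arm", "arguments": {
  "steps": [
    [0,0,0,0,0,0],
    [0,0,0,0,0,0]
  ]
}}

```text
time: 31.62
tool_pos: [0.4163, -0.2852, 0.0067]
ee_rot: [-0.586, 2.297, 0.244]
wrist_force: [-2.1, 0.0, 1.8]
grip_width: 0.55
gripper_force: 30.0
```

```bash
python3 - <<'E'
from plan import *
s=env.state(); print(s['tool_pos'],s['gripper_force'],s['grip_width'],s['wrist_force'])
y=28.7; c=save('wrist','w11.png')
for k in('top','side'):
    c=env.camera(k)
    for r in env.silhouettes(k,'chock_grip'):
        ys,xs=np.nonzero(r['region'])
        if len(xs)>40 and np.linalg.norm(ray(c,xs.mean(),ys.mean(),.02)[:2]-[.416,-.283])<.05: print(k,len(xs),np.round(ray(c,xs.mean(),ys.mean(),.02),3)); break
P=np.array(s['tool_pos'])
T=[(P+[0,0,.07],y)]+[((1-f)*(P+[0,0,.07])+f*np.array([.48,-.029,.07]),y*(1-f)-2.4*f) for f in np.linspace(.125,1,8)]
delta([(p,Rt(g+90,45,g)) for p,g in T])
E
```

```text
[ 0.41632896 -0.28521376  0.00670641] 29.999072765931487 0.549823574795946 [-2.12603531  0.01544131  1.78182446]
top 399 [ 0.419 -0.287  0.02 ]
side 296 [ 0.414 -0.286  0.02 ]
[-0.0494, 0.0001, -0.0496] [0.02, -0.09, -0.07] rows 1.7
[-0.0646, 0.0244, -0.0332] [2.76, -0.09, 2.69] rows 1.8
[-0.0798, 0.0486, -0.0168] [5.51, -0.09, 5.44] rows 2.3
[-0.0951, 0.0729, -0.0004] [8.26, -0.09, 8.19] rows 2.9
[-0.1103, 0.0972, 0.016] [11.0, -0.09, 10.94] rows 3.5
[-0.1255, 0.1215, 0.0324] [13.75, -0.1, 13.69] rows 4.3
[-0.1407, 0.1458, 0.0487] [16.5, -0.1, 16.44] rows 5.0
[-0.1559, 0.1701, 0.0651] [19.24, -0.1, 19.19] rows 5.7
[-0.1711, 0.1943, 0.0815] [21.99, -0.1, 21.94] rows 6.5
```

>>> {"name": "step_arm", "arguments": {
  "steps": [
    [-0.01,0,-0.01,0,0,0],
    [-0.03,0,-0.03,0,0,0],
    [-0.0494,0,-0.0496,0,0,0],
    [-0.0494,0,-0.0496,0,0,0]
  ]
}}

```text
time: 32.2
tool_pos: [0.4183, -0.2872, 0.081]
ee_rot: [-0.591, 2.294, 0.233]
wrist_force: [0.8, 0.2, -0.2]
grip_width: 0.549
gripper_force: 30.0
```

>>> {"name": "step_arm", "arguments": {
  "steps": [
    [-0.0152,0.0243,0.0164,2.7,0,2.7],
    [-0.0304,0.0486,0.0328,5.5,-0.1,5.4],
    [-0.0457,0.0728,0.0492,8.2,-0.1,8.2],
    [-0.0609,0.0971,0.0656,11.0,-0.1,10.9],
    [-0.0761,0.1214,0.082,13.7,-0.1,13.7],
    [-0.0913,0.1457,0.0983,16.5,-0.1,16.4],
    [-0.1065,0.17,0.1147,19.2,-0.1,19.2],
    [-0.1141,0.1821,0.1229,20.6,-0.1,20.6]
  ]
}}

```text
time: 32.87
tool_pos: [0.4755, -0.041, 0.07]
ee_rot: [0.011, 2.358, -0.001]
wrist_force: [-1.0, 0.8, -0.8]
grip_width: 0.549
gripper_force: 30.0
```

```bash
python3 - <<'E'
from plan import *
s=env.state(); print(s['tool_pos'],s['gripper_force'],s['grip_width'],s['wrist_force'],np.round(s['joint_pos'],2))
c=env.camera('top')
for t in('jar_c_center',): jarpos('top'); jarpos('side')
delta([((.48,-.029,.07),Rt(87.6,45)),((.495,-.0295,.035),Rt(87.6,45)),((.511,-.0305,.0085),Rt(87.6,45))])
E
```

```text
[ 0.47550573 -0.04096803  0.0700246 ] 30.003520091995597 0.5492251594061778 [-1.04256584  0.75577251 -0.82436458] [-0.34  0.19 -0.7  -1.87 -0.24  0.54]
top 0.53 297 [[0.638, 0.021], [0.636, -0.081], [0.606, -0.08], [0.608, 0.021]] [ 0.622  -0.0296]
side 0.86 397 [[0.593, 0.023], [0.637, 0.023], [0.634, -0.077], [0.59, -0.077]] [ 0.6133 -0.0273]
[-0.003, 0.0166, 0.0026] [1.37, -0.09, 1.39] rows 0.4
[0.0111, 0.0162, 0.038] [1.37, -0.09, 1.39] rows 1.0
[0.0185, 0.0153, 0.0681] [1.37, -0.09, 1.39] rows 1.7
```

```bash
python3 - <<'E'
from plan import *
delta([((.48,-.024,.07),Rt(87.6,45)),((.49,-.0235,.045),Rt(87.6,45)),((.505,-.024,.02),Rt(87.6,45)),((.511,-.0243,.0085),Rt(87.6,45))])
E
```

```text
[-0.0029, 0.0216, 0.0026] [1.37, -0.09, 1.39] rows 0.5
[0.0076, 0.0221, 0.0274] [1.37, -0.09, 1.39] rows 0.9
[0.0147, 0.0218, 0.0557] [1.37, -0.09, 1.39] rows 1.5
[0.0185, 0.0215, 0.0681] [1.37, -0.09, 1.39] rows 1.8
```

>>> {"name": "step_arm", "arguments": {
  "steps": [
    [-0.0015,0.011,0.0013,0.7,0,0.7],
    [-0.003,0.0216,0.0026,1.4,-0.1,1.4],
    [0.0025,0.022,0.015,1.4,-0.1,1.4],
    [0.0076,0.022,0.0274,1.4,-0.1,1.4],
    [0.011,0.022,0.0415,1.4,-0.1,1.4],
    [0.0147,0.0218,0.0557,1.4,-0.1,1.4],
    [0.0185,0.0215,0.068,1.4,-0.1,1.4],
    [0.0185,0.0215,0.068,1.4,-0.1,1.4]
  ]
}}

```text
time: 33.78
tool_pos: [0.5111, -0.0252, 0.0064]
ee_rot: [0.055, 2.358, -0.019]
wrist_force: [-0.0, -1.6, -1.1]
grip_width: 0.549
gripper_force: 30.0
```

>>> {"name": "step_arm", "arguments": {
  "steps": [
    [0,0,0,0,0,0],
    [0.0004,0,0.0004,0,0,0],
    [0.0004,0,0.0004,0,0,0]
  ]
}}

```text
time: 34.03
tool_pos: [0.5116, -0.0241, 0.0094]
ee_rot: [0.05, 2.353, -0.021]
wrist_force: [-0.3, 0.6, -0.9]
grip_width: 0.555
gripper_force: 30.0
```

```bash
python3 - <<'E'
from plan import *
s=env.state(); print(s['tool_pos'],s['ee_rot'],s['gripper_force'],s['wrist_force'],np.round(s['joint_pos'],2))
for z in(.008,.0067): delta([((.511,-.0243,z),Rt(87.6,45)),((.571,-.0268,z),Rt(87.6,45))])
E
```

```text
[ 0.51160972 -0.02414781  0.00935698] [ 0.04994825  2.35294905 -0.02123559] 29.999659624882042 [-0.26992886  0.57157582 -0.86773317] [-0.52  0.48 -0.88 -2.54 -0.61  1.41]
[0.0014, -0.0002, 0.0005] [-0.04, 0.16, -0.01] rows 0.0
[-0.041, -0.0001, 0.0431] [-0.04, 0.16, -0.01] rows 1.4
[0.0023, -0.0002, 0.0014] [-0.04, 0.16, -0.01] rows 0.1
[-0.04, -0.0001, 0.044] [-0.04, 0.16, -0.01] rows 1.4
```

>>> {"name": "step_arm", "arguments": {
  "steps": [
    [0.0007,0,0.0007,0,0,0],
    [0.0013,0,0.0013,0,0,0],
    [0.0013,0,0.0013,0,0,0]
  ]
}}

```text
time: 34.28
tool_pos: [0.5114, -0.0238, 0.0072]
ee_rot: [0.05, 2.354, -0.021]
wrist_force: [0.2, -0.3, -1.1]
grip_width: 0.555
gripper_force: 30.0
```

>>> {"name": "step_arm", "arguments": {
  "steps": [
    [0.0004,0,0.0004,0,0,0],
    [0.0008,0,0.0008,0,0,0],
    [0.0008,0,0.0008,0,0,0]
  ]
}}

```text
time: 34.53
tool_pos: [0.5116, -0.0238, 0.0061]
ee_rot: [0.051, 2.353, -0.02]
wrist_force: [-1.4, -0.4, 3.5]
grip_width: 0.55
gripper_force: 30.0
```

>>> {"name": "step_arm", "arguments": {
  "steps": [
    [-0.0037,0,0.0033,0,0,0],
    [-0.0072,0,0.0068,0,0,0],
    [-0.0107,0,0.0104,0,0,0],
    [-0.0143,0,0.0139,0,0,0],
    [-0.0178,0,0.0175,0,0,0],
    [-0.0214,0,0.021,0,0,0],
    [-0.0249,0,0.0246,0,0,0],
    [-0.0285,0,0.0282,0,0,0]
  ]
}}

```text
time: 35.2
tool_pos: [0.5519, -0.0253, 0.0061]
ee_rot: [0.05, 2.354, -0.02]
wrist_force: [-3.8, 0.9, 6.1]
grip_width: 0.547
gripper_force: 30.0
```

>>> {"name": "step_arm", "arguments": {
  "steps": [
    [-0.0028,0,0.0028,0,0,0],
    [-0.0055,0,0.0055,0,0,0],
    [-0.0075,0,0.0075,0,0,0],
    [-0.009,0,0.009,0,0,0],
    [-0.009,0,0.009,0,0,0]
  ]
}}

```text
time: 35.62
tool_pos: [0.565, -0.0263, 0.0061]
ee_rot: [0.051, 2.353, -0.02]
wrist_force: [0.0, 1.5, 0.9]
grip_width: 0.548
gripper_force: 30.0
```

```bash
python3 - <<'E'
from plan import *
s=env.state(); print(s['tool_pos'],s['ee_rot'],s['wrist_force'],s['time'])
for k in('top','side'): jarpos(k); rowjars(save(k,k+'12.png'))
delta([(np.array(s['tool_pos'])+[.02,-.00084,0],Rt(87.6,45))])
E
```

```text
[ 0.56503668 -0.02625423  0.00608927] [ 0.05077337  2.35329617 -0.02045806] [0.04024042 1.49338313 0.91173527] 35.6167
top 0.68 6685 [[0.566, 0.193], [0.857, 0.184], [0.831, -0.299], [0.543, -0.276]] [ 0.6993 -0.0497]
top 0.65 367 [[0.638, 0.021], [0.636, -0.083], [0.606, -0.083], [0.608, 0.021]] [ 0.6219 -0.0311]
AAAAAAAAAAAAAAAAAAAAAAAA..WWWWWWW.AAAAAAAAA..W..AAAAAAAAAAAAAAAAAWWAAAA..........WWWWWWWWWWWWWWWWW.........WWWWWWW......
........................WWWWWWWWWWWWWWWWWWWWWWWW...WWWWWWWWWWWWWWWWWWW.........WWWWWWWWWWWWWWWWWW.........WWWWWWWW......
side 0.84 436 [[0.588, 0.026], [0.639, 0.027], [0.637, -0.08], [0.588, -0.081]] [ 0.6131 -0.0272]
AAAAAAAAAAAA..WWWWWWWW.......A.....AAAAAAAAAAAAAA......AAAAAAAAAAAAAAA...........WWWWWWWWWWWWWWW...........WWWWWWW......
............WWWWWWWWW.AAA..WWWWWWWWAAWWWWWWWWWWW...WWWWWWWWWWWWWWWWWWWWW.......WWWWWWWWWWWWWWWWW..........WWWWWWW.......
[-0.0142, 0.0002, 0.0143] [-0.03, 0.15, -0.08] rows 0.5
```

>>> {"name": "step_arm", "arguments": {
  "steps": [
    [-0.0014,0,0.0014,0,0,0],
    [-0.0028,0,0.0028,0,0,0],
    [-0.0043,0,0.0043,0,0,0],
    [-0.0057,0,0.0057,0,0,0],
    [-0.0071,0,0.0071,0,0,0],
    [-0.0085,0,0.0085,0,0,0],
    [-0.0099,0,0.0099,0,0,0],
    [-0.0113,0,0.0113,0,0,0]
  ]
}}

```text
time: 36.58
tool_pos: [0.5784, -0.0262, 0.006]
ee_rot: [0.05, 2.355, -0.02]
wrist_force: [-7.2, 0.5, 10.6]
grip_width: 0.549
gripper_force: 30.0
```

>>> {"name": "step_arm", "arguments": {
  "steps": [
    [-0.0007,0,0.0007,0,0,0],
    [-0.0014,0,0.0014,0,0,0],
    [-0.0021,0,0.0021,0,0,0],
    [-0.0028,0,0.0028,0,0,0],
    [-0.0036,0,0.0036,0,0,0],
    [-0.0043,0,0.0043,0,0,0]
  ]
}}

```text
time: 37.08
tool_pos: [0.5846, -0.0265, 0.0061]
ee_rot: [0.05, 2.355, -0.02]
wrist_force: [-8.2, -0.5, 9.0]
grip_width: 0.548
gripper_force: 30.0
```

```bash
python3 - <<'E'
from plan import *
s=env.state(); print(s['tool_pos'],s['wrist_force'],s['time'])
for k in('top','side'): jarpos(k); rowjars(save(k,k+'13.png'))
E
```

```text
[ 0.58455636 -0.02649449  0.00605043] [-8.17400095 -0.52799072  8.95460392] 37.0833
top 0.98 442 [[0.652, 0.02], [0.65, -0.081], [0.606, -0.08], [0.608, 0.021]] [ 0.6293 -0.0298]
top 0.21 651 [[0.549, -0.406], [0.612, -0.441], [0.575, -0.508], [0.512, -0.473]] [ 0.5619 -0.4568]
top 0.18 1691 [[0.738, -0.347], [0.759, -0.458], [0.625, -0.476], [0.604, -0.367]] [ 0.6814 -0.412 ]
........AAAAAAAAAAAAAAAA..WWWWWWW.AAAAAAAAA..WAAAAAAAAAAAAAAAAAA.WWAAAAAAAAAAA...WWWWWWWWWWWWWWWWW.........WWWWWWW......
........................WWWWWWWW..WWWWWWWWWWWWWWWWWWWWWWWWWWWWWWWWWWWWWWWWWW...WWWWWWWWWWWWWWWWWW.........WWWWWWWW......
side 0.86 326 [[0.609, 0.02], [0.648, 0.018], [0.642, -0.079], [0.604, -0.078]] [ 0.6261 -0.0296]
side 0.63 419 [[0.347, -0.416], [0.484, -0.406], [0.488, -0.454], [0.353, -0.463]] [ 0.4181 -0.435 ]
.........AAA..WWWWWWWWAAAAAAAA.......AAAAAAAAAAAAAAA......AAAAAAAAAAAAAAA........WWWWWWWWWWWWWWW...........WWWWWWW......
............WWWWWWWWW.AAAAAAAA...WWWWWWWWWWWWWWWWWWWWWWWWWWWWWWWWWWWWWWWWWWWW..WWWWWWWWWWWWWWWWW..........WWWWWWW.......
```

>>> {"name": "step_arm", "arguments": {
  "steps": [
    [-0.001,0,0.0004,0,0,0],
    [-0.0017,0,0.0011,0,0,0],
    [-0.0024,0,0.0018,0,0,0],
    [-0.0031,0,0.0025,0,0,0],
    [-0.0038,0,0.0032,0,0,0],
    [-0.0045,0,0.0039,0,0,0],
    [-0.0052,0,0.0046,0,0,0],
    [-0.0059,0,0.0053,0,0,0]
  ]
}}

```text
time: 38.05
tool_pos: [0.5915, -0.0267, 0.006]
ee_rot: [0.05, 2.357, -0.02]
wrist_force: [-9.8, 0.6, 11.4]
grip_width: 0.55
gripper_force: 30.0
```

```bash
python3 - <<'E'
from plan import *
s=env.state(); print(s['tool_pos'],s['wrist_force'],s['time'])
jarpos('top'); rowjars(save('top','top14.png'))
E
```

```text
[ 0.5915087  -0.02666091  0.00604011] [-9.76238669  0.63599393 11.39828551] 38.05
top 0.57 362 [[0.658, 0.017], [0.656, -0.078], [0.615, -0.077], [0.617, 0.018]] [ 0.6367 -0.03  ]
top 0.19 1713 [[0.74, -0.347], [0.761, -0.46], [0.625, -0.477], [0.605, -0.366]] [ 0.6826 -0.4124]
.AA........AAAAAAAAAAAAA..WWWWWWWAAAAAAAAAA..WAAAAAAAAAAAAAAAAAA.WWAAAAAAAAAAAAAA...WWWWWWWWWWWWWW.........WWWWWWW......
AAAA....................WWWWWWWW.....WWWWWWWWWWWWWWWWWWWWWW.WWWWWWWWWWWWWWWWWWW.....WWWWWWWWWWWWWWW.......WWWWWWWW......
```

>>> {"name": "step_arm", "arguments": {
  "steps": [
    [-0.0004,0,-0.0004,0,0,0],
    [-0.0007,0,-0.0007,0,0,0],
    [-0.0007,0,-0.0007,0,0,0]
  ]
}}

```text
time: 38.45
tool_pos: [0.5927, -0.0273, 0.0062]
ee_rot: [0.051, 2.358, -0.02]
wrist_force: [-2.4, 1.3, -2.6]
grip_width: 0.548
gripper_force: 30.0
```

>>> {"name": "step_arm", "arguments": {
  "steps": [
    [-0.0003,0,0.0007,0,0,0],
    [-0.0008,0,0.0012,0,0,0],
    [-0.0013,0,0.0017,0,0,0],
    [-0.0018,0,0.0022,0,0,0],
    [-0.0023,0,0.0027,0,0,0],
    [-0.0028,0,0.0032,0,0,0]
  ]
}}

```text
time: 38.95
tool_pos: [0.5978, -0.0277, 0.0064]
ee_rot: [0.051, 2.356, -0.02]
wrist_force: [-3.3, -0.4, -2.9]
grip_width: 0.549
gripper_force: 30.0
```

```bash
python3 - <<'E'
from plan import *
s=env.state(); print(s['tool_pos'],s['wrist_force'],s['time'])
jarpos('top'); rowjars(save('top','top15.png'))
E
```

```text
[ 0.59775206 -0.02769107  0.00636034] [-3.28555822 -0.43086217 -2.88359524] 38.95
top 0.77 398 [[0.664, 0.017], [0.662, -0.078], [0.618, -0.077], [0.62, 0.018]] [ 0.6411 -0.0301]
....AA..........AAAAAAA...WWWWWWW.AAAAAAAA...W..AAAAAAAAAAAAAA...WW.AAAAAAAAAAAAAAAA..WWWWWWWWWWWW......WWWWWWWWWW......
..AAAA..................WWWWWWWW........WWWWWWWWWWWWWWWWWWWWWW.WWWWWWWWWWWWWWWWWWWWWWWWWWWWWWWWWWWW...WWWWWWWWWWWW......
```

>>> {"name": "step_arm", "arguments": {
  "steps": [
    [-0.0004,0,0.0005,0,0,0],
    [-0.0008,0,0.0009,0,0,0],
    [-0.0012,0,0.0013,0,0,0],
    [-0.0012,0,0.0013,0,0,0]
  ]
}}

```text
time: 39.43
tool_pos: [0.6004, -0.0278, 0.0071]
ee_rot: [0.051, 2.354, -0.02]
wrist_force: [-1.2, -0.0, -3.3]
grip_width: 0.554
gripper_force: 30.0
```

>>> {"name": "step_arm", "arguments": {
  "steps": [
    [-0.0003,0,0.0004,0,0,0],
    [-0.0007,0,0.0008,0,0,0],
    [-0.0007,0,0.0008,0,0,0]
  ]
}}

```text
time: 39.68
tool_pos: [0.6013, -0.0278, 0.007]
ee_rot: [0.051, 2.354, -0.02]
wrist_force: [-2.7, -1.6, -2.9]
grip_width: 0.547
gripper_force: 30.0
```

>>> {"name": "step_arm", "arguments": {
  "steps": [
    [0.0003,0,0.0005,0,0,0],
    [0.0003,0,0.0008,0,0,0],
    [0.0002,0,0.0011,0,0,0],
    [0.0002,0,0.0011,0,0,0]
  ]
}}

```text
time: 40.02
tool_pos: [0.6017, -0.0278, 0.0061]
ee_rot: [0.051, 2.354, -0.02]
wrist_force: [-3.6, -1.2, -1.8]
grip_width: 0.548
gripper_force: 30.0
```

```bash
python3 - <<'E'
from plan import *
s=env.state(); print(s['tool_pos'],s['wrist_force'],s['time'])
for k in('top','side'): jarpos(k); rowjars(save(k,k+'16.png'))
E
```

```text
[ 0.60167943 -0.02775557  0.00614625] [-3.59061389 -1.15124598 -1.77324174] 40.0167
top 0.69 439 [[0.667, 0.017], [0.665, -0.081], [0.621, -0.08], [0.623, 0.018]] [ 0.644  -0.0316]
.................AAAAAAA..WWWWWWW.AAAAAAAA...W..AAAAAAAAAAAAAAAA.WW.AAAAAAAAAAAAAAAA..WWWWWWWWWWWWW......WWWWWWWWW......
.....AAA................WWWWWWWW.........WWWWWWWWWWWWWWWWWWWWWWWWWWWWWWWWWWWWWWWWWWWWWWWWWWWWWWWWWW...WWWWWWWWWWWW......
side 0.69 444 [[0.622, 0.027], [0.671, 0.024], [0.66, -0.083], [0.613, -0.08]] [ 0.6415 -0.028 ]
..............WWWWWWWW..AAAAAAAA..........AAAAAAAAAA.AAAAAAAAAAAAAAAAAAAA.AAAAAAAAAA....WWWWWWWWW.....WWWWWWWWWWWW......
............WWWWWWWWW..............AAAAA.WWWWWWWWWWWWWWWWWWWWWWW...WWWWWWWWWWWWWWWWWWWWWWWWWWWWWWW..WWWWWWWWWWWWW.......
```

>>> {"name": "step_arm", "arguments": {
  "steps": [
    [-0.0003,0,0.0003,0,0,0],
    [-0.0006,0,0.0006,0,0,0],
    [-0.0006,0,0.0006,0,0,0]
  ]
}}

```text
time: 40.57
tool_pos: [0.6018, -0.0277, 0.0061]
ee_rot: [0.051, 2.355, -0.02]
wrist_force: [-7.9, -2.2, 3.1]
grip_width: 0.545
gripper_force: 30.0
```

>>> {"name": "step_arm", "arguments": {
  "steps": [
    [-0.0003,0,0.0003,0,0,0],
    [-0.0006,0,0.0006,0,0,0],
    [-0.0006,0,0.0006,0,0,0]
  ]
}}

```text
time: 40.82
tool_pos: [0.6019, -0.0277, 0.0061]
ee_rot: [0.05, 2.356, -0.02]
wrist_force: [-11.7, -3.3, 6.7]
grip_width: 0.553
gripper_force: 30.0
```

```bash
python3 - <<'E'
from plan import *
s=env.state(); print(s['tool_pos'],s['wrist_force'],s['time'])
jarpos('top'); jarpos('side')
E
```

```text
[ 0.60186346 -0.02766237  0.00610589] [-11.72757151  -3.29539914   6.71660264] 40.8167
top 0.81 417 [[0.629, 0.022], [0.669, 0.02], [0.663, -0.082], [0.623, -0.08]] [ 0.646  -0.0301]
side 0.63 187 [[0.586, -0.002], [0.628, -0.006], [0.621, -0.06], [0.579, -0.056]] [ 0.6034 -0.031 ]
side 0.63 228 [[0.673, 0.077], [0.705, 0.154], [0.748, 0.135], [0.716, 0.059]] [0.7106 0.1063]
side 0.55 426 [[0.618, 0.021], [0.667, 0.022], [0.665, -0.078], [0.617, -0.079]] [ 0.6416 -0.0286]
```

Position has stalled at x=0.602 while the push rose from 3.6 to 7.9 to 11.7 N, so the row is tight against the rail. I'll ease off, release and retreat.

>>> {"name": "step_arm", "arguments": {
  "steps": [
    [0.0004,0,-0.0004,0,0,0],
    [0.0008,0,-0.0008,0,0,0],
    [0.0008,0,-0.0008,0,0,0]
  ]
}}

```text
time: 41.27
tool_pos: [0.6018, -0.0277, 0.0061]
ee_rot: [0.051, 2.354, -0.02]
wrist_force: [-7.4, -1.5, 2.7]
grip_width: 0.552
gripper_force: 30.0
```

>>> {"name": "step_arm", "arguments": {
  "steps": [
    [0,0,0,0,0,0],
    [0,0,0,0,0,0],
    [0,0,0,0,0,0],
    [0,0,0,0,0,0],
    [0,0,0,0,0,0],
    [0,0,0,0,0,0]
  ],
  "grip": 0.75
}}

```text
time: 41.77
tool_pos: [0.6029, -0.0278, 0.0064]
ee_rot: [0.051, 2.353, -0.02]
wrist_force: [0.1, 0.7, 0.6]
grip_width: 0.744
gripper_force: 0.0
```

```bash
python3 - <<'E'
from plan import *
s=env.state(); print(s['tool_pos'],s['wrist_force'],s['time'],s['grip_width'],s['gripper_force'])
for k in('top','side'): jarpos(k); rowjars(save(k,k+'17.png'))
E
```

```text
[ 0.60293761 -0.02781687  0.00637066] [0.06439642 0.65448263 0.64707179] 41.7667 0.7443281190666812 0.0
top 0.92 455 [[0.667, 0.017], [0.665, -0.078], [0.621, -0.077], [0.623, 0.018]] [ 0.644  -0.0301]
top 0.32 138 [[0.622, -0.005], [0.622, -0.048], [0.575, -0.047], [0.576, -0.004]] [ 0.5987 -0.0262]
.................AAAAAAA..WWWWWWW.AAAAAAAA...W..AAAAAAAAAAAAAAAA.WW.AAAAAAAAAAAAAAAA..WWWWWWWWWWWWW......WWWWWWWWW......
........................WWWWWWWW.........WWWWWWWWWWWWWWWWWWWWWWWWWWWWWWWWWWWWWWWWWWWWWWWWWWWWWWWWWW...WWWWWWWWWWWW......
side 0.67 401 [[0.62, 0.022], [0.666, 0.022], [0.662, -0.079], [0.617, -0.078]] [ 0.6412 -0.0283]
..............WWWWWWWWAAAAAAAAAA...........AAAAAAAAAAAAAAAAAAAAAAAAAAAAAA.AAAAAAAAAA....WWWWWWWWW.....WWWWWWWWWWWW......
............WWWWWWWWW.AAAAAAAA.....AAAAA.WWWWWWWWW.WWWWWWWWWWWWW...WWWWWWWWWWWWWWWWWWWWWWWWWWWWWWW..WWWWWWWWWWWWW.......
```

Released, with nothing moving. I'll retreat along the tool axis and check with the last picture.

>>> {"name": "step_arm", "arguments": {
  "steps": [
    [0,0,-0.008,0,0,0],
    [0,0,-0.02,0,0,0],
    [0,0,-0.04,0,0,0],
    [0,0,-0.065,0,0,0],
    [0,0,-0.095,0,0,0],
    [0,0,-0.13,0,0,0],
    [0,0,-0.15,0,0,0],
    [0,0,-0.15,0,0,0]
  ]
}}

```text
time: 42.73
tool_pos: [0.4909, -0.0206, 0.0947]
ee_rot: [0.048, 2.325, -0.026]
wrist_force: [0.3, 0.1, -0.4]
grip_width: 0.75
gripper_force: 0.0
```

```bash
python3 - <<'E'
from plan import *
s=env.state(); print(s['tool_pos'],s['wrist_force'],s['time'])
f=[]
for k in('top','side','wrist'):
    c=save(k,k+'18.png'); jarpos(k)
    u,v=proj(c,[.65,-.035,.02]).astype(int) if k!='wrist' else (320,140)
    h=30 if k!='wrist' else 125
    g=cv2.cvtColor(c['frame'],cv2.COLOR_RGB2BGR)[max(v-h,0):v+h,u-h:u+h]; f.append(cv2.resize(g,(266,266),interpolation=cv2.INTER_CUBIC))
    for r in env.silhouettes(k,'chock_grip')[:3]:
        ys,xs=np.nonzero(r['region'])
        p=ray(c,xs.mean(),ys.mean(),.02)
        if abs(p[0]-.6)<.04 and abs(p[1]+.03)<.05: print('chock',k,len(xs),fit(ch,[.59,-.027,-.04],c,r['region']))
cv2.imwrite('pics/m18.png',np.hstack(f))
E
```

```text
[ 0.49085738 -0.02057136  0.09467361] [ 0.32570129  0.14862739 -0.38258797] 42.7333
top 0.91 493 [[0.667, 0.017], [0.665, -0.081], [0.621, -0.08], [0.623, 0.018]] [ 0.644  -0.0316]
chock top 157 (array([ 0.5869, -0.0265, -0.0458]), np.float64(-2.6), np.float64(0.541))
side 0.91 390 [[0.623, 0.023], [0.668, 0.021], [0.66, -0.08], [0.616, -0.078]] [ 0.6418 -0.0282]
side 0.41 6125 [[0.57, 0.31], [0.847, 0.302], [0.791, -0.248], [0.545, -0.239]] [0.6884 0.0312]
chock side 177 (array([ 0.5903, -0.028 , -0.0137]), np.float64(-0.8), np.float64(0.415))
wrist 0.75 3595 [[0.589, -0.075], [0.593, 0.017], [0.716, 0.027], [0.711, -0.097]] [ 0.6522 -0.032 ]
chock wrist 2723 (array([ 0.5895, -0.0287, -0.0091]), np.float64(-0.5), np.float64(0.078))
```

View pics/m18.png

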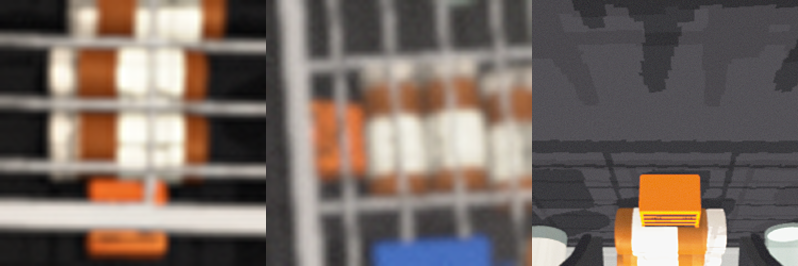

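The picture shows the three jars lying tight in line, all lids at the +y end, with the wedge against the middle of the front jar and the hand clear. I'm handing in.

```bash
python3 -c "
from bench import env
print(env.close_job())"
```

```text
the job is handed in; nothing more can be done
None
```

The rolled-away jar is back as the front jar of the row with its lid at the same end. The orange wedge is pressed in at its middle and the row is tight against the rail; I let go and handed the job in at about 43 s, with no verdict returned. On the first push the fingertips rode onto that jar, pressing it with about 25 N before I lifted off, and I saw no damage.

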